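# Scribe the cheek profile along its template

### The job

Take the scriber out of its wooden block and scribe the cheek outline on the black panel: set the point down against the template's curved edge at the heel (the straight end) and draw it along to the nose (the bulging end), keeping it lightly on the panel and lightly against the edge the whole way, never pushing hard and never scratching the panel elsewhere. Then stand the scriber back in the middle hole of its block, fully home, and let go. Leave the other things on the bench where they are, and keep the gripper itself off the job.

Things in the scene. Friction and masses are not known exactly. Their poses are not given: they have to be found in the camera images.
- scriber_grip (a point): Scriber, 120 mm long, 70 g: dark wooden handle, brass ferrule, steel shank; stands point down in the middle hole of the block. This point is on its axis at the height to grip, 80 mm above the point; z runs up the tool. The handle is round, 24 mm across where gripped (50 to 100 mm above the point), 29 mm at its top; its lower end, 45 mm above the point, rests on the block.
- scriber_tip (a point): The very point of the scriber's shank. The shank is straight, 4 mm in diameter, with a round nose of 2 mm radius, 45 mm long below the handle. Held against an edge, its axis is 2 mm away from that edge.
- tool_block: Fixed wooden block, 60 x 100 x 50 mm high, with a row of three holes along its y; origin at the centre of its underside.
- block_hole (a point): Mouth of the middle hole of the tool block (the scriber's place), at the block's top face, 50 mm above the bench; 13 mm in diameter and 48 mm deep. Fully home, the handle's collar rests on the block's top, so the scriber's point is 45 mm below this point.
- panel: The job: a thin black sheet, 216 x 240 mm, with blue film along two edges, on a pale wooden board 250 x 270 mm. Fixed. Origin at the centre of the board's underside, on the bench; the sheet's upper face is 20 mm above the origin, level and hard. It must not be pressed with more than 12 N.
- template: Fixed aluminium template on the panel, 6 mm thick, 170 mm long along its y, two brass thumb screws. Origin on its underside, about below the middle of the edge to follow, which faces +x. From the heel (-y) to the nose (+y) that edge runs straight, into a hollow 13 mm deep, then out to a nose 16 mm proud, and rounds off. Smooth; its exact curve must be felt or seen. Over 12 N would shift it.
- profile_heel (a point): Point of the profiled edge near its heel end (start of the line), on the panel's face, 7 mm in from the template's end. Axes as the template's.
- profile_nose (a point): Point of the profiled edge near its nose end (end of the line), on the panel's face, 7 mm in from the template's end. Axes as the template's.
- wire_reel: Bystander: reel of blue wire, 90 mm across, 62 mm high, standing on its flange; origin under its centre.
- solder_reel: Bystander: small solder reel with red flanges, 54 mm across, 50 mm high; origin under its centre.
- screwdriver: Bystander: screwdriver with a red handle, 180 mm long, lying on the bench.
Not all that is in view belongs to the job. What is shaped like the part that bears scriber_grip but purple or turquoise is not meant.

How it is judged:
By the outcome, as a careful person would: the job done as asked, in the order asked, and still so for the second after the job is handed in, with the robot touching nothing.
It also fails if it takes over 72 s, if anything falls off the work surface, if the arm or the gripper's body presses on something with over 40 N, if the wrist force passes 120 N, or if a joint passes its speed limit or range.

### The arm

A 7-joint arm with a two-finger parallel gripper is mounted at the origin on the work surface. World frame = base frame: x ahead of the robot, y to its left, z up, the work surface at z = 0. Lengths are in m, angles in degrees, forces in N, time in s.
With the tool pointing down it reaches from about 0.425 to 0.875 m from the base axis. Payload 4.7 kg.
Tool frame: the origin (TCP) lies at the very end of the fingers, on their centre line; the grasp point (between the pads) lies 19 mm behind it; z points along the fingers, y is the line along which they close (so a half turn about z gives the same grasp; the last joint's range is limited). The gripper opens to 87 mm and grips with 3 to 60 N. Pads are 19 mm wide; open, the fingers measure 117 mm over their backs; the gripper's body (75 mm by 190 mm) begins 51 mm behind the grasp point.
Start: joints at [0.808, 18.392, -4.016, 83.108, 1.295, 78.541, -3.26], TCP at [0.65, -0, 0.223] pointing down, gripper open.
Joint ranges: [-163.93, 163.93], [-17.29, 119.83], [-79.2, 71.16], [3.27, 140.29], [-89.18, 269.18], [5.43, 117.66], [-154.24, 154.24]. Speed limits (degrees/s): [147.25, 147.25, 180, 180, 180, 180, 180].

### API

Orientations are given as [roll, pitch, yaw] about the fixed x, y, z axes, in that order (R = Rz(yaw) Ry(pitch) Rx(roll)).
In Python, from cell import get_obs, read_camera, sign_off, silhouettes gives the robot as it stands.
- The arm moves only by the tool play_rows, never from a script. Its argument "steps" is a list that holds one entry, the list of rows, each a list of 7 numbers: the shift along the tool's x, y, z in m, then the turn, a rotation vector about the tool's x, y, z in rad, then the finger opening in m, from 0 to 0.087. A call has 1 to 12 rows; each row shifts and turns the commanded pose from where the row before left it, along the tool's axes as they then stand; what a row does not reach is not made up. A row lasts 1/10 s, in which the tool goes at most 50 mm and 8.59 degrees, less where a joint would pass 70% of its speed; a pose out of reach is approached as far as the arm can. A call is refused whole if a number of a shift passes 0.05 or a number of a turn 0.15, either way. A call with a gripper value outside its range is refused whole. The fingers move at their own pace and stop on an object; "force" is the grip in N (left out, the last holds). Time passes only in rows, so rows that do not move let the fingers close. It gives the time, the measured TCP pose, the force, the opening and the grip force at its end, in the units of the state.
- get_obs(): the state, without advancing time (a new reading comes with each control period).
- read_camera(name): name is "scene" or "side" or "wrist"; returns a dict with "frame" (480x640x3 uint8, red, green, blue), "intrinsics" (3x3 intrinsics, pixels), "view" (4x4, takes a point from world to camera coordinates). Camera axes: x right, y up, looking along -z (the intrinsics and any distortion apply to the point x, -y, -z); pixel columns grow to the right and rows downward; lengths in m; the calibration is good to about 2 mm. The wrist camera is an equidistant fisheye: a pixel r from the principal point sees the ray r / f radians off the axis. A picture is of the moment at which its call begins. There is no depth.
- sign_off(): hands the job in; it is judged then, once.
Trained networks look in the newest picture that a camera, given by its name, has taken for a name from the list of things; names that differ only in an ending like _2 or _b are one class to them, and where a whole thing is asked for, a point or a joint stands for the part that bears it (a point fixed in the world has none). Each returns a list of dicts, best first, with "p" (0 to 1); they miss things now and then, are a little off and sometimes report something else, mostly with a low value. They report only what shows in the picture. A call takes as long as a camera call. They do not tell look-alikes from the thing itself.
- silhouettes(camera, name): "pixels" (480x640 bool, what is visible of it) and "extent" ([left, top, right, bottom] in pixels, round what is visible of it).
The state is a dict: "time_s": time; "qpos": joint angles; "joint_velocities": joint speeds; "effort": joint torques, N m; "tool_pos": TCP position; "tool_rot": TCP orientation; "force": force on the tool from outside, world axes, zero at the start; "wrist_torque": the same for the moment, N m; "grip_width": finger opening in m; "grasp_force": force on a finger pad.
Only numpy, scipy, OpenCV 4.12 (cv2) and the standard library are available. Lean on these libraries where they do the work, as an engineer would, in place of code of your own. Each camera call takes 0.05 s, during which the arm holds its last target. There are 200 camera calls.

## Working session

There is one attempt and no reset: what is moved stays moved. The work goes in short steps, Python scripts to look and compute and a tool call to move; the robot and the scene stay as the last step left them, time stands still between calls to the robot, and variables do not carry over. Pictures are saved under pics/ and viewed, at most 10 in all, crops included, and the job is handed in when it is done.

Besides the shell and the picture viewer there is one more tool, called after "Emit:" by a JSON object that holds its "fn" and its "kwargs", one argument or row to a line. play_rows: Moves the arm, as the interface text tells. Its arguments: {"type":"object","properties":{"steps":{"type":"array","items":{"type":"array","items":{"type":"array","items":{"type":"number"}}}},"force":{"type":"number"}},"required":["steps"]}

```bash
mkdir -p pics
cat > h.py <<'E'
import numpy as np, cv2
from cell import get_obs, read_camera, silhouettes
def save(n,name):
    c=read_camera(n); cv2.imwrite('pics/'+name,c['frame'][:,:,::-1]); return c
def ray(c,u,v,wrist=False):
    K=np.array(c['intrinsics']);V=np.array(c['view'])
    x=(u-K[0,2])/K[0,0];y=(v-K[1,2])/K[1,1]
    if wrist:
        t=np.hypot(x,y); s=np.sin(t)/t if t>1e-9 else 1
        d=np.array([x*s,-y*s,-np.cos(t)])
    else: d=np.array([x,-y,-1.])
    R=V[:3,:3]; o=-R.T@V[:3,3]; d=R.T@d
    return o,d/np.linalg.norm(d)
def onz(c,u,v,z,wrist=False):
    o,d=ray(c,u,v,wrist); return o+d*(z-o[2])/d[2]
def tri(rays):
    A=0;b=0
    for o,d in rays:
        P=np.eye(3)-np.outer(d,d);A=A+P;b=b+P@o
    return np.linalg.solve(A,b)
def proj(c,p,wrist=False):
    K=np.array(c['intrinsics']);V=np.array(c['view']);q=V[:3,:3]@np.array(p)+V[:3,3]
    x,y,z=q[0],-q[1],-q[2]
    if wrist:
        r=np.hypot(x,y);t=np.arctan2(r,z);x,y=x/r*t,y/r*t
    else: x,y=x/z,y/z
    return K[0,0]*x+K[0,2],K[1,1]*y+K[1,2]
E
python3 - <<'E'
from h import *
ims=[]
for n in ['scene','side','wrist']:
    c=read_camera(n); V=np.array(c['view']);print(n,np.round(-V[:3,:3].T@V[:3,3],3),np.round(c['intrinsics'],1).tolist())
    cv2.imwrite(f'pics/{n}0.png',c['frame'][:,:,::-1])
    for nm in ['scriber_grip','tool_block','panel','template']:
        for s in silhouettes(n,nm)[:4]: print(n,nm,round(s['p'],2),s['extent'])
print(get_obs())
E
```

```text
scene [ 0.918 -0.43   0.892] [[493.9, 0.0, 316.3], [0.0, 493.9, 241.7], [0.0, 0.0, 1.0]]
scene scriber_grip 0.97 [204.5, 338.1, 221.7, 364.0]
scene scriber_grip 0.83 [170.2, 297.1, 193.7, 327.6]
scene scriber_grip 0.82 [153.2, 258.7, 175.7, 295.3]
scene scriber_grip 0.74 [283.7, 213.6, 342.7, 283.1]
scene tool_block 0.73 [157.2, 299.6, 223.0, 361.6]
scene tool_block 0.71 [427.4, 169.1, 450.8, 200.8]
scene panel 0.66 [261.8, 198.0, 400.6, 328.1]
scene template 0.72 [286.3, 211.3, 347.5, 285.5]
side [-0.009 -0.779  0.682] [[508.3, 0.0, 319.8], [0.0, 508.3, 235.9], [0.0, 0.0, 1.0]]
side scriber_grip 0.98 [414.7, 280.0, 433.5, 325.4]
side scriber_grip 0.9 [376.6, 291.4, 390.2, 331.4]
side scriber_grip 0.86 [423.4, 329.0, 446.1, 379.3]
side scriber_grip 0.58 [318.2, 306.8, 335.2, 362.7]
side tool_block 0.73 [349.8, 310.9, 408.1, 372.8]
side panel 0.67 [246.3, 211.2, 400.0, 298.8]
side panel 0.2 [347.2, 310.4, 409.1, 370.6]
side template 0.97 [271.4, 233.9, 354.2, 276.8]
wrist [0.651 0.08  0.384] [[371.6, 0.0, 318.5], [0.0, 371.6, 235.0], [0.0, 0.0, 1.0]]
wrist tool_block 0.68 [127.5, 116.
[... 181 characters left out ...]
os': array([ 0.80937814, 18.3899986 , -4.01632195, 83.10715548,  1.29705453,
       78.54374839, -3.26017572]), 'joint_velocities': array([ 0.04249753,  0.004137  ,  0.03188671,  0.04847154, -0.10589414,
        0.06113989, -0.04990491]), 'effort': array([-2.29545949e-04, -4.91002035e+01, -4.03271103e-01, -3.12737560e+01,
       -6.36565522e-02,  3.35545745e-02,  3.24201687e-05]), 'tool_pos': array([ 6.50007222e-01, -5.79355126e-05,  2.22611878e-01]), 'tool_rot': array([1.79995650e+02, 4.83886310e-03, 8.99998518e+01]), 'force': array([-0.1632525 , -0.13126783, -0.31870557]), 'wrist_torque': array([ 0.00559201, -0.05066599,  0.03363912]), 'grasp_force': 0.0, 'grip_width': 0.08739606377241213}
```

View pictures.

Run:
```python
import cv2
a=cv2.imread('pics/scene0.png')[160:400,130:470];b=cv2.imread('pics/side0.png')[190:400,230:500]
cv2.imwrite('pics/sceneC.png',cv2.resize(a,None,fx=2.35,fy=2.35,interpolation=cv2.INTER_CUBIC))
cv2.imwrite('pics/sideC.png',cv2.resize(b,None,fx=2.8,fy=2.8,interpolation=cv2.INTER_CUBIC))
```

```text
(no output)
```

View pics/sceneC.png

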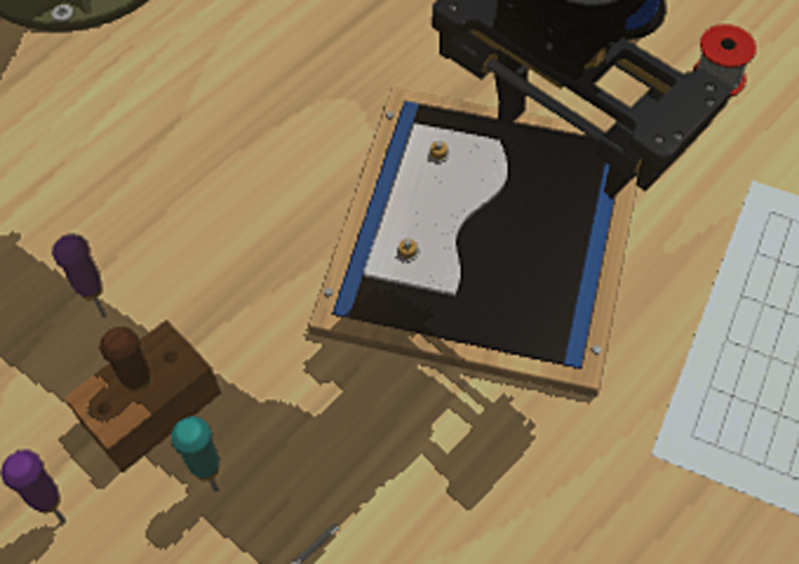

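View pics/sideC.png

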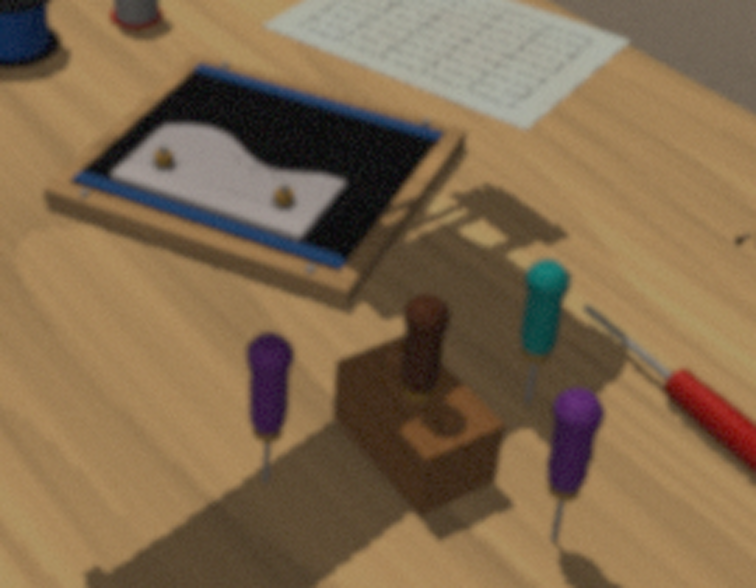

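View pics/wrist0.png

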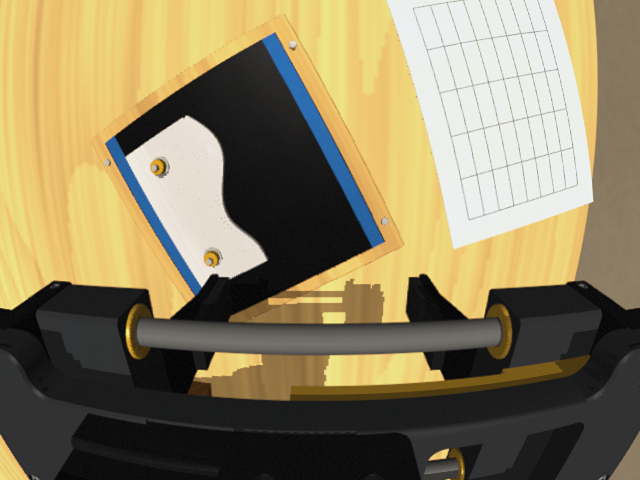

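Candidates: brown in block at scene (183,311)/side (382,313); purple at scene (163,273) and (143,365); turquoise at scene (213,352). The brown one standing in the block's middle hole fits the description. Both crops show it clearly.

Run:
```python
from h import *
S=read_camera('scene');D=read_camera('side')
def pick(cam,nm,u,v):
    return min(silhouettes(cam,nm),key=lambda s:np.hypot((s['extent'][0]+s['extent'][2])/2-u,(s['extent'][1]+s['extent'][3])/2-v))
out=[]
for c,n,u,v in [(S,'scene',183,311),(D,'side',382,313)]:
    s=pick(n,'scriber_grip',u,v);m=s['pixels'];ys,xs=np.nonzero(m);P=np.c_[xs,ys].astype(float);mu=P.mean(0)
    w,E=np.linalg.eigh(np.cov((P-mu).T));a=E[:,1];a=a*np.sign(a[1]);t=(P-mu)@a
    print(n,s['p'],s['extent'],mu,a,t.min(),t.max(),m.sum())
    out.append((c,mu+a*t.min(),mu+a*t.max(),mu))
for k,nm in [(1,'top'),(2,'bot'),(3,'mid')]:
    print(nm,np.round(tri([ray(o[0],*o[k]) for o in out]),4))
# axis assuming vertical: best xy
n=[]
for c,a,b,m in out:
    o,d1=ray(c,*a);_,d2=ray(c,*b);n.append((np.cross(d1,d2)/np.linalg.norm(np.cross(d1,d2)),o))
dirn=np.cross(n[0][0],n[1][0]);print('axis',dirn/np.linalg.norm(dirn))
p=np.linalg.lstsq(np.array([n[0][0],n[1][0],[0,0,1]]),np.array([n[0][0]@n[0][1],n[1][0]@n[1][1],.085]),rcond=None)[0];print(p)
# block masks
for n_,u,v in [('scene',190,330),('side',379,341)]:
    s=pick(n_,'tool_block',u,v);cn,_=cv2.findContours(s['pixels'].astype(np.uint8),0,1);h=max(cn,key=len);ap=cv2.approxPolyDP(cv2.convexHull(h),2,True)[:,0]
    c=S if n_=='scene' else D
    print(n_,[(q.tolist(),np.round(onz(c,*q,.05)[:2],3).tolist(),np.round(onz(c,*q,0)[:2],3).tolist()) for q in ap])
# template corners
s=pick('scene','template',317,248);
for uv in [(178/2.35*0+130+456/2.35,160+293/2.35),(130+364/2.35,160+277/2.35),(130+414/2.35,160+124/2.35),(130+500/2.35,160+140/2.35)]: print(np.round(onz(S,*uv,.026),3))
W=read_camera('wrist')
for uv in [(267,261),(228,280),(126,155),(186,117)]: print('w',np.round(onz(W,*uv,.026,True),3))
```

```text
scene 0.81 [171.4, 297.4, 193.3, 328.4] [183.28361858 312.10757946] [0.45657329 0.8896858 ] -14.073986499143482 15.88298299453471 409
side 0.88 [375.1, 296.2, 391.7, 331.4] [380.58188825 312.98265896] [-0.12818275  0.99175057] -18.272455138871976 20.183162816532576 519
top [ 0.467  -0.294   0.1325]
bot [ 0.4717 -0.2923  0.0376]
mid [ 0.4688 -0.2933  0.0892]
axis [-0.0157335   0.00595928 -0.99985846]
[ 0.46766836 -0.29344936  0.085     ]
scene [([202, 297], [0.449, -0.243], [0.422, -0.232]), ([219, 315], [0.503, -0.247], [0.478, -0.236]), ([223, 326], [0.525, -0.257], [0.502, -0.247]), ([182, 358], [0.516, -0.347], [0.492, -0.342]), ([168, 344], [0.476, -0.347], [0.45, -0.342]), ([159, 328], [0.439, -0.338], [0.41, -0.333]), ([197, 298], [0.444, -0.25], [0.416, -0.24])]
side [([370, 310], [0.489, -0.243], [0.529, -0.2]), ([390, 321], [0.501, -0.287], [0.541, -0.248]), ([409, 341], [0.494, -0.344], [0.534, -0.309]), ([406, 360], [0.459, -0.374], [0.497, -0.341]), ([381, 373], [0.406, -0.372], [0.439, -0.34]), ([377, 372], [0.402, -0.367], [0.435, -0.334]), ([349, 339], [0.41, -0.282], [0.443, -0.242]), ([350, 318], [0.444, -0.24], [0.48, -0.197])]
[ 0.599 -0.056  0.026]
[ 0.529 -0.097  0.026]
[0.449 0.055 0.026]
[0.522 0.094 0.026]
w [ 0.598 -0.056  0.026]
w [ 0.554 -0.079  0.026]
w [0.449 0.059 0.026]
w [0.52  0.093 0.026]
```

```bash
cat > plan.py <<'E'
from h import *
from scipy.spatial.transform import Rotation as Ro
def pose(o=None):
    o=o or get_obs(); return np.array(o['tool_pos']),Ro.from_euler('xyz',o['tool_rot'],degrees=True)
def rows(p,R,tp,yaw,n,g,prof=None):
    """rows from pose p,R to tp with tool down at world yaw; smooth s"""
    T=Ro.from_euler('xyz',[180,0,yaw],degrees=True); rv=(R.inv()*T).as_rotvec()/n; p=np.array(p);p0=p.copy();out=[]
    for i in range(n):
        s=(i+1)/n; s=s*s*(3-2*s) if prof else s
        d=R.inv().apply(p0+(np.array(tp)-p0)*s-p); d=np.round(d,4); r=np.round(rv,4)
        out.append([*d.tolist(),*r.tolist(),g]); p=p+R.apply(d); R=R*Ro.from_rotvec(r)
    print(out); return p,R
E
python3 - <<'E'
from plan import *
S=read_camera('scene')
for n,u,v in [('turq',221,368),('purple',174,295),('purple2',157,382)]: print(n,onz(S,u,v,0).round(3))
p,R=pose(); rows(p,R,[.496,-.347,.18],117.7,12,.087,1)
E
```

```text
turq [ 0.562 -0.307  0.   ]
purple [ 0.375 -0.266  0.   ]
purple2 [ 0.494 -0.403  0.   ]
[[-0.0068, -0.003, 0.0008, 0.0, 0.0, -0.0403, 0.087], [-0.0185, -0.0092, 0.0024, 0.0, 0.0, -0.0403, 0.087], [-0.0274, -0.0149, 0.0035, 0.0, 0.0, -0.0403, 0.087], [-0.0336, -0.02, 0.0043, 0.0, 0.0, -0.0403, 0.087], [-0.0372, -0.0243, 0.005, 0.0, 0.0, -0.0403, 0.087], [-0.0382, -0.0273, 0.0053, 0.0, 0.0, -0.0403, 0.087], [-0.0372, -0.0288, 0.0053, 0.0, 0.0, -0.0403, 0.087], [-0.0339, -0.0286, 0.0049, 0.0, 0.0, -0.0403, 0.087], [-0.0289, -0.0264, 0.0044, 0.0, 0.0, -0.0403, 0.087], [-0.0222, -0.0219, 0.0035, 0.0, 0.0, -0.0403, 0.087], [-0.0141, -0.0151, 0.0024, 0.0, 0.0, -0.0403, 0.087], [-0.0048, -0.0057, 0.0008, 0.0, 0.0, -0.0403, 0.087]]
```

Emit:
{"fn": "play_rows", "kwargs": {
  "steps": [
    [[-0.007,-0.003,0.001,0,0,-0.04,0.087],[-0.0185,-0.009,0.0025,0,0,-0.04,0.087],[-0.0275,-0.015,0.0035,0,0,-0.04,0.087],[-0.0335,-0.02,0.004,0,0,-0.04,0.087],[-0.037,-0.024,0.005,0,0,-0.04,0.087],[-0.038,-0.027,0.005,0,0,-0.041,0.087],[-0.037,-0.029,0.005,0,0,-0.041,0.087],[-0.034,-0.0285,0.005,0,0,-0.041,0.087],[-0.029,-0.0265,0.0045,0,0,-0.04,0.087],[-0.022,-0.022,0.0035,0,0,-0.04,0.087],[-0.014,-0.015,0.0025,0,0,-0.04,0.087],[-0.005,-0.0055,0.001,0,0,-0.04,0.087]]
  ]
}}

```text
time_s: 2.4
tool_pos: [0.4942, -0.3498, 0.1798]
tool_rot: [-179.9, 0.0, 117.5]
force: [0.8, 0.6, -0.2]
grip_width: 0.0872
grasp_force: 0.0
```

Run:
```python
from plan import *
o=get_obs();print(o['time_s'],o['tool_pos'],o['tool_rot'],o['force'])
W=save('wrist','w1.png')
for s in silhouettes('wrist','scriber_grip'): print(s['p'],s['extent'])
for x in [(.468,-.2935,.125),(.468,-.2935,.05)]: print(proj(W,x,True))
```

```text
2.4 [ 0.49419829 -0.34978094  0.17984029] [-1.79917255e+02  3.62023583e-02  1.17497597e+02] [ 0.78508524  0.55649803 -0.23723347]
0.89 [261.7, 253.6, 301.3, 324.7]
0.78 [401.7, 204.4, 461.2, 256.6]
0.69 [300.3, 132.5, 350.4, 179.6]
0.63 [189.5, 32.2, 248.7, 74.5]
(np.float64(321.73450939237176), np.float64(155.7699650409565))
(np.float64(321.03591599020825), np.float64(148.03452581834028))
```

View pics/w1.png

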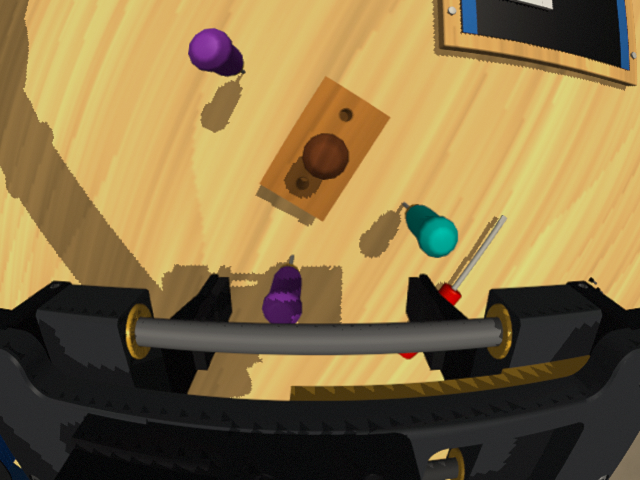

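Run:
```python
from plan import *
W=read_camera('wrist')
f=W['frame'].astype(int);g=f.sum(2)
def cen(u,v,r,th):
    a=g[v-r:v+r+1,u-r:u+r+1]; m=a<th; y,x=np.nonzero(m); return u-r+x.mean(),v-r+y.mean(),m.sum()
h1=cen(345,115,9,130);h2=cen(302,183,7,90);print(h1,h2)
a=onz(W,*h1[:2],.05,True);b=onz(W,*h2[:2],.05,True);print('holes',a,b,(a+b)/2,np.linalg.norm(a-b),np.degrees(np.arctan2(*(a-b)[1::-1])))
s=min(silhouettes('wrist','scriber_grip'),key=lambda s:abs(s['extent'][0]-300)+abs(s['extent'][1]-132));m=s['pixels'].astype(np.uint8)
cn,_=cv2.findContours(m,0,1);c,r=cv2.minEnclosingCircle(max(cn,key=len));print(c,r)
print('grip',onz(W,326,156,.11,True), onz(W,*c,.11,True))
S=read_camera('scene');print('tri',tri([ray(W,326,156,True),ray(S,179.5,305.5)]))
p,R=pose();print(p);rows(p,R,[.4695,-.292,.15],117.7,6,.06,1)
```

```text
(np.float64(345.60526315789474), np.float64(114.10526315789474), np.int64(38)) (np.float64(296.2857142857143), np.float64(183.28571428571428), np.int64(7))
holes [ 0.47344754 -0.25941574  0.05      ] [ 0.46464328 -0.32566803  0.05      ] [ 0.46904541 -0.29254188  0.05      ] 0.06683472940119932 82.43031624494103
(322.1829528808594, 157.37290954589844) 23.699325561523438
grip [ 0.47209365 -0.29186704  0.11      ] [ 0.47040003 -0.29372656  0.11      ]
tri [ 0.47100849 -0.29314229  0.11781783]
[ 0.49710365 -0.34543363  0.18021274]
[[0.0045, 0.0, 0.0022, 0.0001, -0.0, 0.0, 0.06], [0.0111, 0.0001, 0.0056, 0.0001, -0.0, 0.0, 0.06], [0.0145, 0.0001, 0.0073, 0.0001, -0.0, 0.0, 0.06], [0.0144, 0.0001, 0.0073, 0.0001, -0.0, 0.0, 0.06], [0.0112, 0.0001, 0.0056, 0.0001, -0.0, 0.0, 0.06], [0.0044, -0.0, 0.0022, 0.0001, -0.0, 0.0, 0.06]]
```

Run:
```python
from plan import *
W=read_camera('wrist');f=W['frame'][60:240,240:420,::-1]
cv2.imwrite('pics/w2.png',cv2.resize(f,None,fx=3.3,fy=3.3,interpolation=cv2.INTER_CUBIC))
```

```text
(no output)
```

View pics/w2.png

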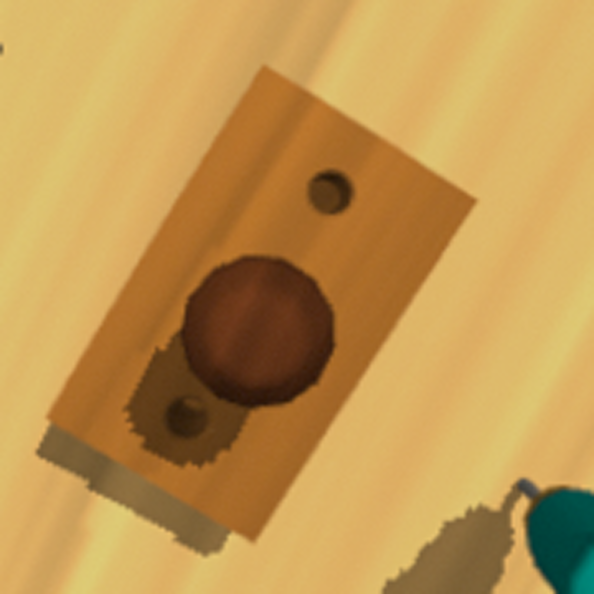

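Run:
```python
from plan import *
W=read_camera('wrist')
q=lambda u,v:(u/3.3+240-.35,v/3.3+60-.35)
C=[onz(W,*q(*x),.05,True) for x in [(263,67),(476,201),(254,543),(48,416)]];print(np.round(C,4),np.mean(C,0))
print([np.linalg.norm(C[i]-C[i-1]).round(4) for i in range(4)])
H=[onz(W,*q(*x),.05,True) for x in [(330,192),(187,416)]];print(H,np.mean(H,0))
for z in (.105,.11,.115): print(onz(W,*q(259,331),z,True))
S=read_camera('scene');D=read_camera('side');print('tri',tri([ray(W,*q(259,331),True),ray(S,181,306)]))
p,R=pose();print(p);rows(p,R,[.469,-.2935,.15],117.7,6,.06,1)
```

```text
[[ 0.4448 -0.2421  0.05  ]
 [ 0.5038 -0.2462  0.05  ]
 [ 0.4966 -0.345   0.05  ]
 [ 0.4375 -0.3399  0.05  ]] [ 0.47070198 -0.29331059  0.05      ]
[np.float64(0.0981), np.float64(0.0592), np.float64(0.0991), np.float64(0.0593)]
[array([ 0.47258195, -0.26117289,  0.05      ]), array([ 0.46763019, -0.32447401,  0.05      ])] [ 0.47010607 -0.29282345  0.05      ]
[ 0.47103056 -0.2938189   0.105     ]
[ 0.47081727 -0.29341263  0.11      ]
[ 0.47060397 -0.29300637  0.115     ]
tri [ 0.47066985 -0.29308469  0.11371055]
[ 0.49698441 -0.34557403  0.18021813]
[[0.0044, -0.0, 0.0022, 0.0001, 0.0, 0.0001, 0.06], [0.0109, -0.0001, 0.0056, 0.0001, 0.0, 0.0001, 0.06], [0.0143, -0.0002, 0.0073, 0.0001, 0.0, 0.0001, 0.06], [0.0142, -0.0001, 0.0073, 0.0001, 0.0, 0.0001, 0.06], [0.0109, -0.0001, 0.0056, 0.0001, 0.0, 0.0001, 0.06], [0.0044, -0.0, 0.0022, 0.0001, 0.0, 0.0001, 0.06]]
```

Emit:
{"fn": "play_rows", "kwargs": {
  "steps": [
    [[0.006,0,0.002,0,0,0,0.06],[0.012,0.0005,0.006,0,0,0,0.06],[0.016,0,0.008,0,0,0,0.06],[0.014,0.0005,0.008,0,0,0,0.06],[0.0077,0,0.006,0,0,0,0.06],[0.003,0,0.006,0,0,0,0.06],[0,0,0.012,0,0,0,0.06],[0,0,0.016,0,0,0,0.06],[0,0,0.018,0,0,0,0.06],[0,0,0.016,0,0,0,0.06],[0,0,0.012,0,0,0,0.06],[0,0,0.0042,0,0,0,0.06]]
  ]
}}

```text
time_s: 4.05
tool_pos: [0.4692, -0.294, 0.064]
tool_rot: [-179.9, -0.1, 117.6]
force: [0.1, 0.3, -0.8]
grip_width: 0.0598
grasp_force: 0.0
```

Emit:
{"fn": "play_rows", "kwargs": {
  "steps": [
    [[0,0,0,0,0,0,0.06],[0,0,0,0,0,0,0.04],[0,0,0,0,0,0,0.015],[0,0,0,0,0,0,0.015],[0,0,0,0,0,0,0.015],[0,0,0,0,0,0,0.015],[0,0,0,0,0,0,0.015]]
  ],
  "force": 40
}}

```text
time_s: 4.75
tool_pos: [0.4701, -0.294, 0.0661]
tool_rot: [180.0, 0.0, 117.7]
force: [-1.2, -0.9, 0.3]
grip_width: 0.0235
grasp_force: 40.0
```

Emit:
{"fn": "play_rows", "kwargs": {
  "steps": [
    [[0,0,-0.003,0,0,0,0.015],[0,0,-0.007,0,0,0,0.015],[0,0,-0.012,0,0,0,0.015],[0,0,-0.015,0,0,0,0.015],[0,0,-0.016,0,0,0,0.015],[0,0,-0.014,0,0,0,0.015],[0,0,-0.008,0,0,0,0.015],[0,0,-0.005,0,0,0,0.015]]
  ]
}}

```text
time_s: 5.55
tool_pos: [0.4705, -0.2943, 0.1473]
tool_rot: [179.9, 0.1, 117.7]
force: [0.9, -0.8, -0.4]
grip_width: 0.0234
grasp_force: 40.0
```

Run:
```python
from plan import *
p,R=pose();print(p,R.as_euler('xyz',degrees=True),get_obs()['force'],get_obs()['grip_width']);rows(p,R,[.612,-.078,.146],117.7,10,.015,1)
```

```text
[ 0.47045075 -0.29429157  0.14727738] [1.79943797e+02 8.57217730e-02 1.17673732e+02] [ 0.8679389  -0.84490792 -0.41817322] 0.023445971386083515
[[0.0035, 0.0063, 0.0, 0.0001, 0.0001, -0.0, 0.015], [0.0096, 0.0172, 0.0001, 0.0001, 0.0001, -0.0, 0.015], [0.0141, 0.0253, 0.0002, 0.0001, 0.0001, -0.0, 0.015], [0.0171, 0.0307, 0.0002, 0.0001, 0.0001, -0.0, 0.015], [0.0186, 0.0334, 0.0001, 0.0001, 0.0001, -0.0, 0.015], [0.0186, 0.0334, 0.0002, 0.0001, 0.0001, -0.0, 0.015], [0.0171, 0.0307, 0.0002, 0.0001, 0.0001, -0.0, 0.015], [0.0141, 0.0253, 0.0001, 0.0001, 0.0001, -0.0, 0.015], [0.0096, 0.0172, 0.0001, 0.0001, 0.0001, -0.0, 0.015], [0.0035, 0.0063, 0.0001, 0.0001, 0.0001, -0.0, 0.015]]
```

Emit:
{"fn": "play_rows", "kwargs": {
  "steps": [
    [[0.0035,0.0065,0,0,0,0,0.015],[0.0095,0.017,0,0,0,0,0.015],[0.014,0.0255,0,0,0,0,0.015],[0.017,0.0305,0,0,0,0,0.015],[0.0185,0.0335,0,0,0,0,0.015],[0.0185,0.0335,0,0,0,0,0.015],[0.017,0.0305,0,0,0,0,0.015],[0.014,0.0255,0,0,0,0,0.015],[0.0095,0.017,0,0,0,0,0.015],[0.0035,0.0065,0,0,0,0,0.015],[0,0,0,0,0,0,0.015],[0,0,0,0,0,0,0.015]]
  ]
}}

```text
time_s: 6.75
tool_pos: [0.6113, -0.0797, 0.1454]
tool_rot: [-179.9, 0.0, 117.6]
force: [-0.5, -0.4, 0.4]
grip_width: 0.0234
grasp_force: 40.0
```

Run:
```python
from plan import *
for k in range(1):
    W=save('wrist','w3.png');o=get_obs();print(o['time_s'],o['tool_pos'],o['force'])
    np.savez('w3.npz',f=W['frame'],K=W['intrinsics'],V=W['view'])
    S=read_camera('scene');np.savez('s3.npz',f=S['frame'],K=S['intrinsics'],V=S['view'])
    s=silhouettes('wrist','template')[0];print(s['p'],s['extent']);np.save('m3.npy',s['pixels'])
```

```text
6.8 [ 0.61131445 -0.08017712  0.14554465] [-0.45005661  0.57595988 -1.2676584 ]
0.87 [205.9, 0.0, 338.9, 193.1]
```

View pics/w3.png

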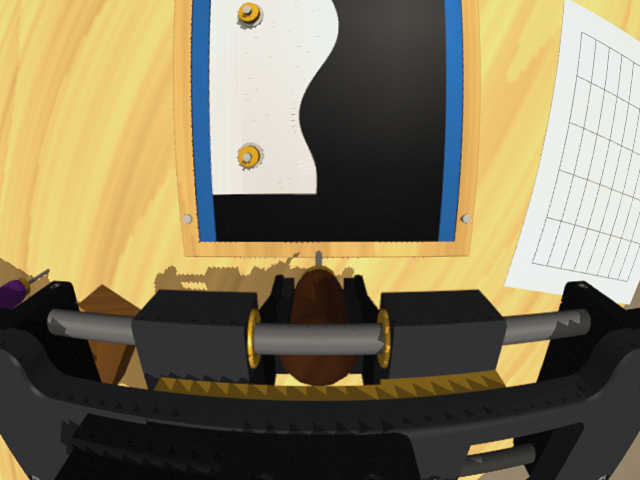

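Emit:
{"fn": "play_rows", "kwargs": {
  "steps": [
    [[0.006,0,0,0,0,0,0.015],[0.014,0,0,0,0,0,0.015],[0.02,0,0,0,0,0,0.015],[0.014,0,0,0,0,0,0.015],[0.006,0,0,0,0,0,0.015],[0,0,0,0,0,0,0.015],[0,0,0,0,0,0,0.015],[0,0,0,0,0,0,0.015]]
  ]
}}

```text
time_s: 7.7
tool_pos: [0.5845, -0.0261, 0.1459]
tool_rot: [-180.0, 0.0, 117.6]
force: [0.7, 0.6, -0.1]
grip_width: 0.0236
grasp_force: 40.0
```

```bash
cat > edge.py <<'E'
from plan import *
yaw=np.radians(27.7); ex=np.array([np.cos(yaw),np.sin(yaw)]); ey=np.array([-np.sin(yaw),np.cos(yaw)])
O=np.array([.596,-.05])
def edge(c,z=.026,vmax=196):
    g=c['frame'].astype(float).min(2); pts=[]
    for v in range(3,vmax):
        r=g[v]; 
        for u in range(200,400):
            if r[u]>=115>r[u+1] and r[u-8:u].mean()>150 and r[u+4:u+12].mean()<80:
                uu=u+(r[u]-115)/(r[u]-r[u+1]); P=onz(c,uu,v,z,True)[:2]-O; pts.append((P@ey,P@ex)); break
    return np.array(pts)
E
python3 - <<'E'
from edge import *
n=np.load('w3.npz');A=dict(frame=n['f'],intrinsics=n['K'],view=n['V'])
B=save('wrist','w4.png');np.savez('w4.npz',f=B['frame'],K=B['intrinsics'],V=B['view']);o=get_obs();print(o['tool_pos'],o['tool_rot'],o['force'])
print('tip proj A',proj(A,[.6113,-.0802,.0845],True))
g=B['frame'].min(2)
a=edge(A);b=edge(B,vmax=250)
for s in np.arange(-8,165,6):
    f=lambda e:[round(1e3*np.interp(s*1e-3,e[::-1,0],e[::-1,1]),2)] if len(e) and e[:,0].min()-1e-3<=s*1e-3<=e[:,0].max()+1e-3 else None
    print(s,f(a),f(b))
# heel end position in both
for c in(A,B):
    col=c['frame'].min(2)[:,290].astype(float)
    v=[v for v in range(100,290) if col[v]>=115>col[v+1] and col[v-6:v].mean()>150]; print(v,[((onz(c,290,x+.5,.026,True)[:2]-O)@ey).round(4) for x in v])
E
```

```text
[ 0.58444428 -0.02617366  0.14582088] [-1.79993203e+02  2.52482545e-02  1.17599327e+02] [ 0.70730164 -0.16985422 -0.48528104]
tip proj A (np.float64(316.5496628184633), np.float64(254.25196114088382))
-8 None None
-2 [np.float64(-1.26)] None
4 [np.float64(-0.95)] None
10 [np.float64(-1.09)] [np.float64(-0.99)]
16 [np.float64(-43.24)] [np.float64(-57.75)]
22 [np.float64(-37.79)] [np.float64(-3.49)]
28 [np.float64(-60.11)] [np.float64(-58.76)]
34 [np.float64(-9.01)] [np.float64(-8.47)]
40 [np.float64(-11.35)] [np.float64(-11.13)]
46 [np.float64(-13.12)] [np.float64(-13.1)]
52 [np.float64(-14.02)] [np.float64(-14.04)]
58 [np.float64(-13.72)] [np.float64(-13.88)]
64 [np.float64(-12.56)] [np.float64(-12.65)]
70 [np.float64(-10.47)] [np.float64(-10.39)]
76 [np.float64(-7.52)] [np.float64(-7.73)]
82 [np.float64(-3.89)] [np.float64(-4.13)]
88 [np.float64(-0.01)] [np.float64(-0.11)]
94 [np.float64(4.22)] [np.float64(4.09)]
100 [np.float64(8.1)] [np.float64(7.98)]
106 [np.float64(11.29)] [np.float64(11.05)]
112 [np.float64(13.73)] [np.float64(13.64)]
118 [np.float64(15.06)] [np.float64(15.09)]
124 [np.float64(15.54)] [np.float64(15.61)]
130 [np.float64(-59.73)] [np.float64(-59.91)]
136 [np.float64(-60.31)] [np.float64(-50.71)]
142 [np.float64(-14.34)] [np.float64(11.85)]
148 None [np.float64(9.3)]
154 None [np.float64(6.16)]
160 None [np.float64(2.56)]
[193] [np.float64(-0.0055)]
[264] [np.float64(-0.0042)]
```

```bash
cat >> edge.py <<'E'
def load(f):
    n=np.load(f);return dict(frame=n['f'],intrinsics=n['K'],view=n['V'])
def curve():
    from scipy.interpolate import UnivariateSpline
    P=np.vstack([edge(load('w3.npz')),edge(load('w4.npz'),vmax=250)])*1e3
    P=P[np.abs(P[:,1])<17];P=P[np.argsort(P[:,0])]
    for _ in range(3):
        sp=UnivariateSpline(P[:,0]+1e-6*np.arange(len(P)),P[:,1],k=4,s=len(P)*.12**2)
        r=P[:,1]-sp(P[:,0]);P=P[np.abs(r)<.6]
    return sp,P,r
def tippath(d=2.):
    sp,_,_=curve(); s=np.arange(-4,164,.5);x=sp(s);dx=sp.derivative()(s);n=np.c_[-dx,np.ones_like(s)]/np.hypot(1,dx)[:,None]
    return np.c_[s,x]+d*n, n
E
python3 - <<'E'
from edge import *
sp,P,r=curve();print(len(P),r.std(),P[:,0].min(),P[:,0].max(),np.diff(P[:,0]).max())
T,n=tippath()
np.savez('path.npz',T=T,n=n)
for s in range(-4,166,10): print(s,round(float(sp(s)),2),round(float(sp.derivative()(s)),2))
p,R=pose();rows(p,R,[*(O+ey*.001+ex*.004),.095],117.7,8,.015,1)
E
```

```text
334 0.12001576068325155 -5.186098610660382 164.04111376348365 6.8462327946139965
-4 -1.38 0.15
6 -0.94 -0.01
16 -1.77 -0.2
26 -5.18 -0.44
36 -9.71 -0.42
46 -13.05 -0.22
56 -13.96 0.05
66 -12.05 0.33
76 -7.56 0.55
86 -1.33 0.67
96 5.4 0.65
106 11.24 0.49
116 14.77 0.2
126 15.41 -0.05
136 13.87 -0.26
146 10.23 -0.47
156 5.04 -0.5
[[-0.0011, 0.0001, 0.0022, -0.0, 0.0001, -0.0002, 0.015], [-0.0029, 0.0004, 0.0057, -0.0, 0.0001, -0.0002, 0.015], [-0.0041, 0.0005, 0.0082, -0.0, 0.0001, -0.0002, 0.015], [-0.0046, 0.0006, 0.0093, -0.0, 0.0001, -0.0002, 0.015], [-0.0047, 0.0006, 0.0093, -0.0, 0.0001, -0.0002, 0.015], [-0.0041, 0.0005, 0.0082, -0.0, 0.0001, -0.0002, 0.015], [-0.0029, 0.0004, 0.0057, -0.0, 0.0001, -0.0002, 0.015], [-0.0011, 0.0001, 0.0022, -0.0, 0.0001, -0.0002, 0.015]]
```

Emit:
{"fn": "play_rows", "kwargs": {
  "steps": [
    [[-0.001,0,0.002,0,0,0,0.015],[-0.003,0.0004,0.006,0,0,0,0.015],[-0.004,0.0006,0.008,0,0,0,0.015],[-0.0046,0.0006,0.0093,0,0,0,0.015],[-0.0047,0.0006,0.0093,0,0,0,0.015],[-0.004,0.0006,0.008,0,0,0,0.015],[-0.003,0.0004,0.006,0,0,0,0.015],[-0.001,0,0.002,0,0,0,0.015],[0,0,0,0,0,0,0.015],[0,0,0,0,0,0,0.015],[0,0,0,0,0,0,0.015]]
  ]
}}

```text
time_s: 8.85
tool_pos: [0.5991, -0.0459, 0.0958]
tool_rot: [180.0, 0.0, 117.7]
force: [0.3, 0.5, -0.9]
grip_width: 0.0232
grasp_force: 40.0
```

```bash
cat > st.py <<'E'
from edge import *
o=get_obs();p=np.array(o['tool_pos']);q=p[:2]-O;f=np.array(o['force'])
print('t',o['time_s'],'s,x,z mm',np.round([q@ey*1e3,q@ex*1e3,p[2]*1e3],2),'rot',np.round(o['tool_rot'],2),'f ey,ex,z',np.round([f[:2]@ey,f[:2]@ex,f[2]],2),'rate',o['grip_width'])
E
python3 - <<'E'
import st
from h import *
c=read_camera('wrist');f=c['frame'][180:280,260:380,::-1]
print(proj(c,[*get_obs()['tool_pos'][:2],get_obs()['tool_pos'][2]-.061],True))
cv2.imwrite('pics/w5.png',cv2.resize(f,None,fx=6,fy=6,interpolation=cv2.INTER_CUBIC))
E
```

```text
t 8.85 s,x,z mm [ 2.18  4.67 95.82] rot [1.7995e+02 3.0000e-02 1.1769e+02] f ey,ex,z [ 0.31  0.48 -0.93] rate 0.023237048466715475
(np.float64(316.7523454842513), np.float64(253.52839577883913))
```

View pics/w5.png

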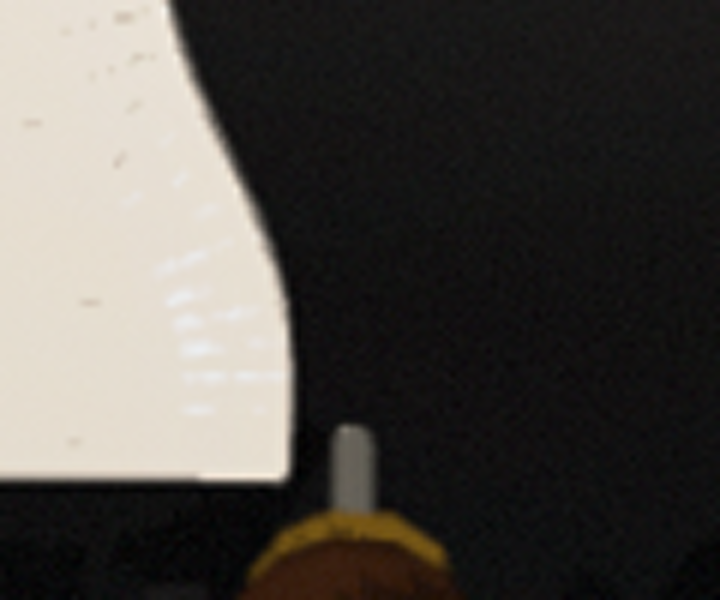

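Emit:
{"fn": "play_rows", "kwargs": {
  "steps": [
    [[0,0,0.002,0,0,0,0.015],[-0.0015,0,0.003,0,0,0,0.015],[0,0,0.003,0,0,0,0.015],[0,0,0.002,0,0,0,0.015],[0,0,0.001,0,0,0,0.015],[0,-0.001,0,0,0,0,0.015],[0,-0.001,0,0,0,0,0.015],[0,-0.001,0,0,0,0,0.015],[0,0,0,0,0,0,0.015]]
  ]
}}

```text
time_s: 9.8
tool_pos: [0.5968, -0.049, 0.0844]
tool_rot: [180.0, 0.0, 117.7]
force: [0.3, -0.0, -1.5]
grip_width: 0.0234
grasp_force: 40.0
```

```bash
cat > st.py <<'E'
from edge import *
def run(k=5):
    F=[];Q=[];M=[]
    for i in range(k):
        if i: read_camera('side')
        o=get_obs();p=np.array(o['tool_pos']);q=p[:2]-O;f=np.array(o['force']);m=np.array(o['wrist_torque'])
        Q.append([q@ey*1e3,q@ex*1e3,p[2]*1e3]);F.append([f[:2]@ey,f[:2]@ex,f[2]]);M.append([m[:2]@ey,m[:2]@ex,m[2]])
    print('t',o['time_s'],'s,x,z',np.round(np.mean(Q,0),2),'F ey ex z',np.round(np.mean(F,0),2),'sd',np.round(np.std(F,0),2),'M',np.round(np.mean(M,0),3),np.round(np.std(M,0),3))
    return o
if __name__=='__main__': run()
E
python3 st.py
```

```text
t 10.0 s,x,z [ 0.55  1.31 84.41] F ey ex z [ 0.33  0.25 -0.8 ] sd [0.27 0.28 0.53] M [-0.021  0.003 -0.005] [0.042 0.019 0.039]
```

Emit:
{"fn": "play_rows", "kwargs": {
  "steps": [
    [[0,-0.0005,0,0,0,0,0.015],[0,-0.0005,0,0,0,0,0.015],[0,-0.0005,0,0,0,0,0.015],[0,-0.0003,0,0,0,0,0.015],[0,0,0,0,0,0,0.015]]
  ]
}}

```text
time_s: 10.5
tool_pos: [0.5954, -0.0497, 0.0843]
tool_rot: [180.0, 0.0, 117.7]
force: [-0.2, -0.1, -0.6]
grip_width: 0.0237
grasp_force: 40.0
```

```bash
python3 st.py
```

```text
t 10.7 s,x,z [ 0.6  -0.38 84.32] F ey ex z [ 0.08  0.13 -0.43] sd [0.22 0.36 0.19] M [-0.16   0.019  0.002] [0.007 0.015 0.018]
```

Emit:
{"fn": "play_rows", "kwargs": {
  "steps": [
    [[0,-0.0004,0,0,0,0,0.015],[0,-0.0004,0,0,0,0,0.015],[0,0,0,0,0,0,0.015]]
  ]
}}

```text
time_s: 11.0
tool_pos: [0.595, -0.0498, 0.0844]
tool_rot: [179.9, 0.0, 117.7]
force: [2.1, 0.9, -0.9]
grip_width: 0.0232
grasp_force: 40.0
```

```bash
python3 st.py
```

```text
t 11.2 s,x,z [ 0.65 -0.79 84.41] F ey ex z [ 0.22  2.31 -1.02] sd [0.31 0.2  0.6 ] M [-0.711 -0.028 -0.024] [0.084 0.037 0.036]
```

Emit:
{"fn": "play_rows", "kwargs": {
  "steps": [
    [[0,0,0.001,0,0,0,0.015],[0,0,0.0008,0,0,0,0.015],[0,0,0.0005,0,0,0,0.015],[0,0,0.0004,0,0,0,0.015],[0,0,0,0,0,0,0.015]]
  ]
}}

```text
time_s: 11.7
tool_pos: [0.5951, -0.05, 0.0819]
tool_rot: [179.9, 0.0, 117.7]
force: [2.8, 1.7, 0.8]
grip_width: 0.0231
grasp_force: 40.0
```

```bash
python3 st.py
```

```text
t 11.9 s,x,z [ 0.44 -0.75 81.89] F ey ex z [-0.17  3.63  1.38] sd [0.31 0.25 0.39] M [-1.048 -0.123  0.017] [0.046 0.022 0.029]
```

```bash
cat > nxt.py <<'E'
import sys,json,os
from edge import *
press=float(sys.argv[1]);step=float(sys.argv[2]);n=int(sys.argv[3]);dz=float(sys.argv[4])
D=np.load('path.npz');T,N=D['T'].copy(),D['n'].copy()
st=json.load(open('st.json')) if os.path.exists('st.json') else dict(L=None,c=[.55,-1.29])
L=np.r_[0,np.cumsum(np.hypot(*np.diff(T,axis=0).T))]
f=lambda l:np.array([np.interp(l,L,T[:,0]),np.interp(l,L,T[:,1])]); g=lambda l:np.array([np.interp(l,L,N[:,0]),np.interp(l,L,N[:,1])])
if st['L'] is None: st['L']=float(np.interp(1.25,T[:,0],L)); st['press']=press
off=np.array([.7,1.4]);out=[];c=np.array(st['c']);p0=st['press']
for i in range(n):
    l=st['L']+step*(i+1); pr=p0+(press-p0)*min(1,(i+1)/4)
    t=f(l)-off-pr*g(l); d=np.round(t-c,1);c=c+d
    out.append([d[0]/1e3,d[1]/1e3,round(dz/n/1e3,5),0,0,0,.015])
st=dict(L=st['L']+step*n,c=c.tolist(),press=press);json.dump(st,open('st.json','w'))
print([[round(x,5) for x in o] for o in out],'tip s,x end',f(st['L']),'cmd',c,'n',g(st['L']),'Ltot',L[-1], 'L158',np.interp(158,T[:,0],L),'L',st['L'])
E
python3 nxt.py .7 1.5 8 0.1
```

```text
[[np.float64(0.0015), np.float64(0.0002), 1e-05, 0, 0, 0, 0.015], [np.float64(0.0015), np.float64(0.0001), 1e-05, 0, 0, 0, 0.015], [np.float64(0.0015), np.float64(-0.0), 1e-05, 0, 0, 0, 0.015], [np.float64(0.0015), np.float64(-0.0001), 1e-05, 0, 0, 0, 0.015], [np.float64(0.0015), np.float64(0.0), 1e-05, 0, 0, 0, 0.015], [np.float64(0.0015), np.float64(-0.0001), 1e-05, 0, 0, 0, 0.015], [np.float64(0.0014), np.float64(-0.0001), 1e-05, 0, 0, 0, 0.015], [np.float64(0.0015), np.float64(-0.0001), 1e-05, 0, 0, 0, 0.015]] tip s,x end [13.23665692  0.69783078] cmd [12.45 -1.39] n [0.11692757 0.99313995] Ltot 185.07812443233885 L158 174.07585427308325 L 17.557949269828917
```

Emit:
{"fn": "play_rows", "kwargs": {
  "steps": [
    [[0.0015,0.0002,0.0001,0,0,0,0.015],[0.0015,0.0001,0,0,0,0,0.015],[0.0015,0,0,0,0,0,0.015],[0.0015,-0.0001,0,0,0,0,0.015],[0.0015,0,0,0,0,0,0.015],[0.0015,-0.0001,0,0,0,0,0.015],[0.0014,-0.0001,0,0,0,0,0.015],[0.0015,-0.0001,0,0,0,0,0.015]]
  ]
}}

```text
time_s: 12.7
tool_pos: [0.5899, -0.0407, 0.0816]
tool_rot: [179.9, 0.1, 117.6]
force: [5.7, -0.3, -0.2]
grip_width: 0.0237
grasp_force: 40.0
```

```bash
python3 st.py; python3 nxt.py .7 1.5 8 0 | sed 's/np.float64//g'
```

```text
t 12.9 s,x,z [11.74 -1.06 81.59] F ey ex z [-2.07  4.53  0.06] sd [0.53 0.48 0.44] M [-1.368 -0.705  0.009] [0.088 0.09  0.033]
[[(0.0015), (-0.0002), 0.0, 0, 0, 0, 0.015], [(0.0014), (-0.0003), 0.0, 0, 0, 0, 0.015], [(0.0015), (-0.0003), 0.0, 0, 0, 0, 0.015], [(0.0014), (-0.0004), 0.0, 0, 0, 0, 0.015], [(0.0014), (-0.0004), 0.0, 0, 0, 0, 0.015], [(0.0014), (-0.0005), 0.0, 0, 0, 0, 0.015], [(0.0014), (-0.0005), 0.0, 0, 0, 0, 0.015], [(0.0013), (-0.0005), 0.0, 0, 0, 0, 0.015]] tip s,x end [24.76639672 -2.47592656] cmd [23.75 -4.49] n [0.38368595 0.92346358] Ltot 185.07812443233885 L158 174.07585427308325 L 29.557949269828917
```

```bash
sed -i 's/^print.*/print([[float(round(x,5)) for x in o[:3]] for o in out],"tip",f(st["L"]).round(1),"n",g(st["L"]).round(2),"L",st["L"])/' nxt.py
echo '{"L":17.558,"c":[12.45,-1.39],"press":0.7}'>st.json; python3 nxt.py .2 1.5 10 0
```

```text
[[0.0015, -0.0001, 0.0], [0.0015, -0.0001, 0.0], [0.0014, -0.0002, 0.0], [0.0015, -0.0003, 0.0], [0.0014, -0.0004, 0.0], [0.0015, -0.0005, 0.0], [0.0014, -0.0005, 0.0], [0.0013, -0.0006, 0.0], [0.0014, -0.0006, 0.0], [0.0014, -0.0006, 0.0]] tip [27.5 -3.7] n [0.41 0.91] L 32.558
```

Emit:
{"fn": "play_rows", "kwargs": {
  "steps": [
    [[0.0015,-0.0001,0.0001,0,0,0,0.015],[0.0015,-0.0001,0.0001,0,0,0,0.015],[0.0014,-0.0002,0.0001,0,0,0,0.015],[0.0015,-0.0003,0,0,0,0,0.015],[0.0014,-0.0004,0,0,0,0,0.015],[0.0015,-0.0005,0,0,0,0,0.015],[0.0014,-0.0005,0,0,0,0,0.015],[0.0013,-0.0006,0,0,0,0,0.015],[0.0014,-0.0006,0,0,0,0,0.015],[0.0014,-0.0006,0,0,0,0,0.015]]
  ]
}}

```text
time_s: 13.9
tool_pos: [0.5785, -0.0286, 0.081]
tool_rot: [-180.0, -0.0, 117.7]
force: [3.0, 0.2, -0.6]
grip_width: 0.0232
grasp_force: 40.0
```

```bash
python3 st.py; cp st.json st.bak; python3 nxt.py .2 1.5 10 0
```

```text
t 14.1 s,x,z [27.42 -5.61 81.01] F ey ex z [ 0.15  2.77 -0.55] sd [0.84 0.55 0.17] M [-0.845  0.019 -0.006] [0.087 0.158 0.023]
[[0.0014, -0.0006, 0.0], [0.0013, -0.0006, 0.0], [0.0014, -0.0006, 0.0], [0.0013, -0.0007, 0.0], [0.0014, -0.0006, 0.0], [0.0014, -0.0006, 0.0], [0.0014, -0.0006, 0.0], [0.0013, -0.0006, 0.0], [0.0015, -0.0005, 0.0], [0.0014, -0.0005, 0.0]] tip [41.3 -9.6] n [0.33 0.94] L 47.558
```

Emit:
{"fn": "play_rows", "kwargs": {
  "steps": [
    [[0,0.0005,-0.001,0,0,0,0.015],[0,0.0015,-0.001,0,0,0,0.015],[0,0.002,0,0,0,0,0.015],[-0.002,0.002,0,0,0,0,0.015],[-0.005,0.0008,0,0,0,0,0.015],[-0.007,0,0,0,0,0,0.015],[-0.007,0,0,0,0,0,0.015],[-0.004,0,0,0,0,0,0.015],[-0.0015,0,0,0,0,0,0.015],[0,0,0,0,0,0,0.015],[0,0,0,0,0,0,0.015]]
  ]
}}

```text
time_s: 15.2
tool_pos: [0.5971, -0.0488, 0.0831]
tool_rot: [-180.0, -0.0, 117.7]
force: [0.9, 0.7, -2.0]
grip_width: 0.0234
grasp_force: 40.0
```

```bash
python3 st.py;  python3 - <<'E'
from edge import *
c=save('wrist','w6.png');T=np.load('path.npz')['T']
# brightness across path
g=c['frame'].astype(float).sum(2)
for s in range(6,40,4):
    i=np.argmin(abs(T[:,0]-s)); r=[]
    for dx in range(-1,8):
        P=O+(T[i,0]*ey+(T[i,1]+dx)*ex)*1e-3; u,v=proj(c,[*P,.02],True); r.append(int(g[int(round(v)),int(round(u))]))
    print(s,round(v),r)
f=c['frame'][180:280,260:380,::-1]
cv2.imwrite('pics/w6c.png',cv2.resize(np.clip(f.astype(float)*1.5,0,255).astype('uint8'),None,fx=6,fy=6,interpolation=cv2.INTER_CUBIC))
E
```

```text
t 15.4 s,x,z [ 0.66  1.6  83.19] F ey ex z [-0.37 -0.07 -1.23] sd [0.38 0.7  0.64] M [-0.046  0.025 -0.013] [0.019 0.025 0.01 ]
6 244 [83, 43, 47, 40, 46, 46, 47, 47, 41]
10 238 [41, 39, 45, 43, 50, 50, 26, 59, 52]
14 233 [37, 50, 53, 45, 42, 43, 47, 47, 45]
18 226 [42, 51, 56, 54, 50, 41, 42, 43, 50]
22 220 [45, 58, 53, 57, 51, 64, 61, 55, 52]
26 214 [52, 51, 53, 53, 60, 56, 56, 64, 62]
30 208 [51, 49, 62, 63, 53, 59, 59, 63, 66]
34 201 [62, 70, 59, 61, 66, 54, 63, 63, 62]
38 195 [61, 64, 70, 63, 70, 62, 69, 65, 65]
```

View pics/w6c.png

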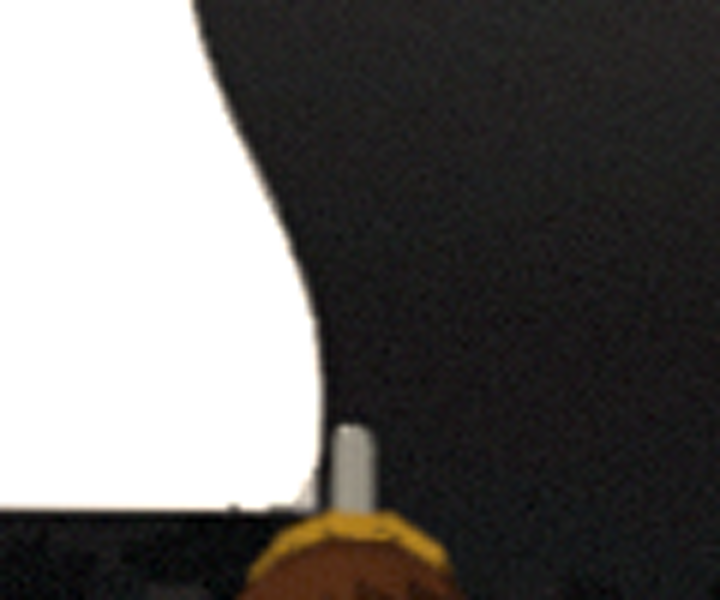

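Emit:
{"fn": "play_rows", "kwargs": {
  "steps": [
    [[0,-0.0007,0,0,0,0,0.015],[0,-0.0008,0,0,0,0,0.015],[0,-0.0006,0,0,0,0,0.015],[0,0,0.0005,0,0,0,0.015],[0,0,0.0007,0,0,0,0.015],[0,0,0.0007,0,0,0,0.015],[0,0,0.0003,0,0,0,0.015],[0,0,0,0,0,0,0.015],[0,0,0,0,0,0,0.015]]
  ]
}}

```text
time_s: 16.35
tool_pos: [0.5955, -0.0499, 0.081]
tool_rot: [180.0, 0.0, 117.7]
force: [0.9, 0.4, 0.3]
grip_width: 0.0232
grasp_force: 40.0
```

```bash
python3 st.py
```

```text
t 16.55 s,x,z [ 0.27 -0.4  81.05] F ey ex z [-0.2   1.11 -0.36] sd [0.52 0.41 0.53] M [-0.393 -0.03   0.031] [0.053 0.016 0.008]
```

Emit:
{"fn": "play_rows", "kwargs": {
  "steps": [
    [[0,0,0.0003,0,0,0,0.015],[0,0,0,0,0,0,0.015],[0,0,0,0,0,0,0.015]]
  ]
}}

```text
time_s: 16.85
tool_pos: [0.5955, -0.0499, 0.0809]
tool_rot: [180.0, 0.0, 117.7]
force: [0.9, 0.2, 0.8]
grip_width: 0.0235
grasp_force: 40.0
```

```bash
python3 st.py
```

```text
t 17.05 s,x,z [ 0.27 -0.4  80.85] F ey ex z [-0.31  1.34  0.41] sd [0.69 0.63 0.32] M [-0.448 -0.014  0.02 ] [0.025 0.026 0.018]
```

Emit:
{"fn": "play_rows", "kwargs": {
  "steps": [
    [[0,0,0.0003,0,0,0,0.015],[0,0,0,0,0,0,0.015],[0,0,0,0,0,0,0.015]]
  ]
}}

```text
time_s: 17.35
tool_pos: [0.5955, -0.05, 0.0806]
tool_rot: [180.0, 0.0, 117.7]
force: [1.9, 0.4, 2.7]
grip_width: 0.0234
grasp_force: 40.0
```

```bash
python3 st.py
```

```text
t 17.55 s,x,z [ 0.23 -0.4  80.61] F ey ex z [-0.25  1.37  2.56] sd [0.35 0.4  0.21] M [-0.459  0.039  0.002] [0.025 0.03  0.01 ]
```

Emit:
{"fn": "play_rows", "kwargs": {
  "steps": [
    [[0,0,0.0002,0,0,0,0.015],[0,0,0,0,0,0,0.015],[0,0,0,0,0,0,0.015]]
  ]
}}

```text
time_s: 17.85
tool_pos: [0.5956, -0.05, 0.0805]
tool_rot: [180.0, 0.0, 117.7]
force: [1.3, 1.0, 4.3]
grip_width: 0.0231
grasp_force: 40.0
```

```bash
python3 st.py
```

```text
t 18.05 s,x,z [ 0.22 -0.38 80.45] F ey ex z [0.39 1.47 3.98] sd [0.33 0.55 0.52] M [-0.436  0.058  0.009] [0.026 0.018 0.048]
```

```bash
python3 - <<'E'
import numpy as np,json
T=np.load('path.npz')['T'];L=np.r_[0,np.cumsum(np.hypot(*np.diff(T,axis=0).T))]
l=float(np.interp(.95,T[:,0],L));json.dump(dict(L=l,c=[.25,-.65],press=.25),open('st.json','w'));print(T[10],l)
E
python3 nxt.py .3 1.5 6 0
```

```text
[0.93575585 1.01272638] 5.257821198999586
[[0.0015, 0.0, 0.0], [0.0015, 0.0, 0.0], [0.0015, 0.0, 0.0], [0.0015, 0.0, 0.0], [0.0015, -0.0, 0.0], [0.0015, -0.0001, 0.0]] tip [9.9 1. ] n [0.05 1.  ] L 14.257821198999586
```

Emit:
{"fn": "play_rows", "kwargs": {
  "steps": [
    [[0.0015,0,0,0,0,0,0.015],[0.0015,0,0,0,0,0,0.015],[0.0015,0,0,0,0,0,0.015],[0.0015,0,0,0,0,0,0.015],[0.0015,0,0,0,0,0,0.015],[0.0015,-0.0001,0,0,0,0,0.015]]
  ]
}}

```text
time_s: 18.65
tool_pos: [0.592, -0.0434, 0.0805]
tool_rot: [179.9, 0.2, 117.6]
force: [4.3, -2.4, 2.8]
grip_width: 0.0236
grasp_force: 40.0
```

```bash
python3 st.py; python3 nxt.py .3 1.5 8 0
```

```text
t 18.85 s,x,z [ 8.31 -0.49 80.45] F ey ex z [-3.95  2.49  3.38] sd [0.14 0.24 0.61] M [-0.703 -1.079  0.005] [0.036 0.071 0.018]
[[0.0015, -0.0001, 0.0], [0.0015, -0.0001, 0.0], [0.0014, -0.0002, 0.0], [0.0015, -0.0003, 0.0], [0.0015, -0.0003, 0.0], [0.0014, -0.0003, 0.0], [0.0014, -0.0005, 0.0], [0.0014, -0.0004, 0.0]] tip [21.7 -1.3] n [0.33 0.94] L 26.257821198999586
```

Emit:
{"fn": "play_rows", "kwargs": {
  "steps": [
    [[0.0015,-0.0001,-0.0001,0,0,0,0.015],[0.0015,-0.0001,0,0,0,0,0.015],[0.0014,-0.0002,0,0,0,0,0.015],[0.0015,-0.0003,0,0,0,0,0.015],[0.0015,-0.0003,0,0,0,0,0.015],[0.0014,-0.0003,0,0,0,0,0.015],[0.0014,-0.0005,0,0,0,0,0.015],[0.0014,-0.0004,0,0,0,0,0.015]]
  ]
}}

```text
time_s: 19.65
tool_pos: [0.5838, -0.0328, 0.0804]
tool_rot: [180.0, 0.0, 117.7]
force: [4.5, -1.6, 4.0]
grip_width: 0.0234
grasp_force: 40.0
```

```bash
python3 st.py; python3 nxt.py .3 1.5 8 0
```

```text
t 19.85 s,x,z [21.51 -3.   80.33] F ey ex z [-2.4   2.04  4.85] sd [0.72 0.61 0.63] M [-0.576 -0.709 -0.005] [0.108 0.205 0.016]
[[0.0014, -0.0005, 0.0], [0.0014, -0.0006, 0.0], [0.0014, -0.0006, 0.0], [0.0014, -0.0006, 0.0], [0.0013, -0.0006, 0.0], [0.0014, -0.0006, 0.0], [0.0014, -0.0006, 0.0], [0.0013, -0.0007, 0.0]] tip [32.7 -6.1] n [0.42 0.91] L 38.257821198999586
```

```bash
echo '{"L":26.2578,"c":[20.15,-2.95],"press":0.3}' >/dev/null
python3 - <<'E'
# recompute c by summing rows sent
import json
c=[.25,-.65]
for d in [[1.5,0]]*5+[[1.5,-.1]]+[[1.5,-.1],[1.5,-.1],[1.4,-.2],[1.5,-.3],[1.5,-.3],[1.4,-.3],[1.4,-.5],[1.4,-.4]]: c=[c[0]+d[0],c[1]+d[1]]
print(c);json.dump(dict(L=26.2578,c=c,press=.3),open('st.json','w'))
E
cat >> st.py <<'E'
E
python3 nxt.py .5 1.5 8 0
```

```text
[20.849999999999994, -2.9499999999999997]
[[0.0014, -0.0006, 0.0], [0.0014, -0.0006, 0.0], [0.0013, -0.0006, 0.0], [0.0014, -0.0007, 0.0], [0.0014, -0.0006, 0.0], [0.0013, -0.0006, 0.0], [0.0014, -0.0006, 0.0], [0.0013, -0.0007, 0.0]] tip [32.7 -6.1] n [0.42 0.91] L 38.2578
```

Emit:
{"fn": "play_rows", "kwargs": {
  "steps": [
    [[0.0014,-0.0006,-0.0001,0,0,0,0.015],[0.0014,-0.0006,-0.0001,0,0,0,0.015],[0.0013,-0.0006,0,0,0,0,0.015],[0.0014,-0.0007,0,0,0,0,0.015],[0.0014,-0.0006,0,0,0,0,0.015],[0.0013,-0.0006,0,0,0,0,0.015],[0.0014,-0.0006,0,0,0,0,0.015],[0.0013,-0.0007,0,0,0,0,0.015]]
  ]
}}

```text
time_s: 20.65
tool_pos: [0.5743, -0.0252, 0.0805]
tool_rot: [180.0, 0.0, 117.7]
force: [4.8, -0.3, 2.6]
grip_width: 0.0233
grasp_force: 40.0
```

```bash
python3 st.py; cp st.json st.bak; python3 nxt.py .5 1.5 8 0
```

```text
t 20.85 s,x,z [32.48 -7.85 80.47] F ey ex z [-1.36  3.55  3.29] sd [0.78 0.34 0.5 ] M [-1.038 -0.493  0.017] [0.101 0.192 0.014]
[[0.0014, -0.0006, 0.0], [0.0014, -0.0006, 0.0], [0.0014, -0.0006, 0.0], [0.0014, -0.0006, 0.0], [0.0014, -0.0005, 0.0], [0.0014, -0.0005, 0.0], [0.0014, -0.0005, 0.0], [0.0015, -0.0005, 0.0]] tip [ 43.9 -10.4] n [0.28 0.96] L 50.2578
```

Emit:
{"fn": "play_rows", "kwargs": {
  "steps": [
    [[0.0014,-0.0006,0,0,0,0,0.015],[0.0014,-0.0006,0,0,0,0,0.015],[0.0014,-0.0006,0,0,0,0,0.015],[0.0014,-0.0006,0,0,0,0,0.015],[0.0014,-0.0005,0,0,0,0,0.015],[0.0014,-0.0005,0,0,0,0,0.015],[0.0014,-0.0005,0,0,0,0,0.015],[0.0015,-0.0005,0,0,0,0,0.015]]
  ]
}}

```text
time_s: 21.65
tool_pos: [0.5656, -0.0178, 0.0805]
tool_rot: [179.9, 0.1, 117.7]
force: [5.6, -0.8, 3.2]
grip_width: 0.0232
grasp_force: 40.0
```

```bash
python3 st.py; cp st.json st.bak; python3 nxt.py .5 1.5 9 0
```

```text
t 21.85 s,x,z [ 43.03 -12.11  80.51] F ey ex z [-2.7   4.53  3.09] sd [0.5  0.46 0.4 ] M [-1.216 -0.682 -0.013] [0.07  0.146 0.031]
[[0.0014, -0.0004, 0.0], [0.0015, -0.0003, 0.0], [0.0015, -0.0003, 0.0], [0.0015, -0.0002, 0.0], [0.0015, -0.0002, 0.0], [0.0015, -0.0001, 0.0], [0.0016, -0.0001, 0.0], [0.0015, 0.0001, 0.0], [0.0015, 0.0001, 0.0]] tip [ 57.2 -11.9] n [-0.09  1.  ] L 63.7578
```

```bash
cp st.bak st.json; python3 nxt.py .25 1.5 9 0
```

```text
[[0.0014, -0.0003, 0.0], [0.0015, -0.0003, 0.0], [0.0015, -0.0002, 0.0], [0.0015, -0.0002, 0.0], [0.0015, -0.0002, 0.0], [0.0015, -0.0001, 0.0], [0.0016, -0.0, 0.0], [0.0015, 0.0, 0.0], [0.0015, 0.0001, 0.0]] tip [ 57.2 -11.9] n [-0.09  1.  ] L 63.7578
```

Emit:
{"fn": "play_rows", "kwargs": {
  "steps": [
    [[0.0014,-0.0003,0,0,0,0,0.015],[0.0015,-0.0003,0,0,0,0,0.015],[0.0015,-0.0002,0,0,0,0,0.015],[0.0015,-0.0002,0,0,0,0,0.015],[0.0015,-0.0002,0,0,0,0,0.015],[0.0015,-0.0001,0,0,0,0,0.015],[0.0016,0,0,0,0,0,0.015],[0.0015,0,0,0,0,0,0.015],[0.0015,0.0001,0,0,0,0,0.015]]
  ]
}}

```text
time_s: 22.75
tool_pos: [0.5582, -0.0076, 0.0805]
tool_rot: [180.0, 0.1, 117.6]
force: [6.2, -1.9, 2.1]
grip_width: 0.0234
grasp_force: 40.0
```

```bash
python3 st.py; cp st.json st.bak; python3 nxt.py .25 1.5 8 0;cp st.json st.a; cp st.bak st.json;python3 nxt.py .0 1.5 8 0
```

```text
t 22.95 s,x,z [ 55.35 -13.71  80.52] F ey ex z [-4.38  3.7   2.34] sd [0.29 0.47 0.21] M [-1.129 -1.224  0.016] [0.036 0.106 0.02 ]
[[0.0015, 0.0002, 0.0], [0.0015, 0.0002, 0.0], [0.0014, 0.0003, 0.0], [0.0015, 0.0004, 0.0], [0.0015, 0.0004, 0.0], [0.0014, 0.0005, 0.0], [0.0014, 0.0005, 0.0], [0.0014, 0.0005, 0.0]] tip [68.8 -8.9] n [-0.39  0.92] L 75.7578
[[0.0015, 0.0003, 0.0], [0.0014, 0.0002, 0.0], [0.0015, 0.0004, 0.0], [0.0014, 0.0004, 0.0], [0.0015, 0.0004, 0.0], [0.0014, 0.0005, 0.0], [0.0014, 0.0005, 0.0], [0.0014, 0.0006, 0.0]] tip [68.8 -8.9] n [-0.39  0.92] L 75.7578
```

Emit:
{"fn": "play_rows", "kwargs": {
  "steps": [
    [[0.0015,0.0003,0,0,0,0,0.015],[0.0014,0.0002,0,0,0,0,0.015],[0.0015,0.0004,0,0,0,0,0.015],[0.0014,0.0004,0,0,0,0,0.015],[0.0015,0.0004,0,0,0,0,0.015],[0.0014,0.0005,0,0,0,0,0.015],[0.0014,0.0005,0,0,0,0,0.015],[0.0014,0.0006,0,0,0,0,0.015]]
  ]
}}

```text
time_s: 23.75
tool_pos: [0.5553, 0.0027, 0.0804]
tool_rot: [-179.9, 0.2, 117.6]
force: [4.6, -5.0, 2.9]
grip_width: 0.023
grasp_force: 40.0
```

```bash
python3 st.py; cp st.json st.bak; python3 nxt.py 0 1.5 8 0;cp st.json st.a; cp st.bak st.json;python3 nxt.py -.2 1.5 8 0
```

```text
t 23.95 s,x,z [ 66.13 -11.36  80.43] F ey ex z [-4.96  2.11  2.98] sd [0.82 0.44 0.15] M [-0.658 -1.424  0.009] [0.068 0.174 0.018]
[[0.0014, 0.0006, 0.0], [0.0014, 0.0006, 0.0], [0.0013, 0.0007, 0.0], [0.0013, 0.0007, 0.0], [0.0013, 0.0007, 0.0], [0.0013, 0.0007, 0.0], [0.0013, 0.0008, 0.0], [0.0013, 0.0008, 0.0]] tip [79.4 -3.3] n [-0.53  0.85] L 87.7578
[[0.0014, 0.0006, 0.0], [0.0013, 0.0007, 0.0], [0.0013, 0.0007, 0.0], [0.0013, 0.0007, 0.0], [0.0013, 0.0008, 0.0], [0.0013, 0.0007, 0.0], [0.0013, 0.0008, 0.0], [0.0013, 0.0008, 0.0]] tip [79.4 -3.3] n [-0.53  0.85] L 87.7578
```

Emit:
{"fn": "play_rows", "kwargs": {
  "steps": [
    [[0.0014,0.0006,0,0,0,0,0.015],[0.0013,0.0007,0,0,0,0,0.015],[0.0013,0.0007,0,0,0,0,0.015],[0.0013,0.0007,0,0,0,0,0.015],[0.0013,0.0008,0,0,0,0,0.015],[0.0013,0.0007,0,0,0,0,0.015],[0.0013,0.0008,0,0,0,0,0.015],[0.0013,0.0008,0,0,0,0,0.015]]
  ]
}}

```text
time_s: 24.75
tool_pos: [0.5547, 0.0135, 0.0803]
tool_rot: [-179.8, 0.2, 117.6]
force: [3.2, -5.7, 4.4]
grip_width: 0.0235
grasp_force: 40.0
```

```bash
python3 st.py; cp st.json st.bak; python3 nxt.py -.2 1.5 8 0;cp st.json st.a; cp st.bak st.json;python3 nxt.py -.4 1.5 8 0
```

```text
t 24.95 s,x,z [75.98 -6.73 80.3 ] F ey ex z [-5.6   0.33  4.21] sd [0.5  0.14 0.34] M [-0.035 -1.63   0.021] [0.112 0.187 0.038]
[[0.0013, 0.0008, 0.0], [0.0012, 0.0008, 0.0], [0.0013, 0.0008, 0.0], [0.0012, 0.0008, 0.0], [0.0013, 0.0009, 0.0], [0.0012, 0.0008, 0.0], [0.0013, 0.0008, 0.0], [0.0012, 0.0009, 0.0]] tip [89.4  3.4] n [-0.56  0.83] L 99.7578
[[0.0012, 0.0008, 0.0], [0.0013, 0.0009, 0.0], [0.0012, 0.0008, 0.0], [0.0012, 0.0009, 0.0], [0.0013, 0.0008, 0.0], [0.0012, 0.0009, 0.0], [0.0012, 0.0008, 0.0], [0.0013, 0.0008, 0.0]] tip [89.4  3.4] n [-0.56  0.83] L 99.7578
```

Emit:
{"fn": "play_rows", "kwargs": {
  "steps": [
    [[0.0013,0.0008,-0.0001,0,0,0,0.015],[0.0012,0.0008,-0.0001,0,0,0,0.015],[0.0013,0.0008,0,0,0,0,0.015],[0.0012,0.0008,0,0,0,0,0.015],[0.0013,0.0009,0,0,0,0,0.015],[0.0012,0.0008,0,0,0,0,0.015],[0.0013,0.0008,0,0,0,0,0.015],[0.0012,0.0009,0,0,0,0,0.015]]
  ]
}}

```text
time_s: 25.75
tool_pos: [0.5556, 0.0251, 0.0803]
tool_rot: [-179.7, 0.2, 117.6]
force: [2.3, -7.0, 4.6]
grip_width: 0.0233
grasp_force: 40.0
```

```bash
python3 st.py; cp st.a st.json; python3 nxt.py -.2 1.5 8 0;cp st.json st.b; cp st.a st.json;python3 nxt.py -.4 1.5 8 0
```

```text
t 25.95 s,x,z [85.83 -0.52 80.31] F ey ex z [-5.83 -0.27  4.45] sd [0.72 0.6  0.6 ] M [ 0.085 -1.657  0.008] [0.172 0.18  0.03 ]
[[0.0012, 0.0008, 0.0], [0.0013, 0.0009, 0.0], [0.0012, 0.0008, 0.0], [0.0013, 0.0008, 0.0], [0.0012, 0.0008, 0.0], [0.0013, 0.0008, 0.0], [0.0013, 0.0008, 0.0], [0.0013, 0.0008, 0.0]] tip [99.4  9.9] n [-0.51  0.86] L 111.7578
[[0.0012, 0.0009, 0.0], [0.0012, 0.0008, 0.0], [0.0013, 0.0009, 0.0], [0.0012, 0.0009, 0.0], [0.0012, 0.0008, 0.0], [0.0013, 0.0008, 0.0], [0.0013, 0.0008, 0.0], [0.0013, 0.0008, 0.0]] tip [99.4  9.9] n [-0.51  0.86] L 111.7578
```

Emit:
{"fn": "play_rows", "kwargs": {
  "steps": [
    [[0.0012,0.0008,-0.0001,0,0,0,0.015],[0.0013,0.0009,-0.0001,0,0,0,0.015],[0.0012,0.0008,0,0,0,0,0.015],[0.0013,0.0008,0,0,0,0,0.015],[0.0012,0.0008,0,0,0,0,0.015],[0.0013,0.0008,0,0,0,0,0.015],[0.0013,0.0008,0,0,0,0,0.015],[0.0013,0.0008,0,0,0,0,0.015]]
  ]
}}

```text
time_s: 26.75
tool_pos: [0.5568, 0.037, 0.0804]
tool_rot: [-179.7, 0.2, 117.6]
force: [3.1, -6.1, 4.8]
grip_width: 0.0234
grasp_force: 40.0
```

```bash
python3 st.py; cp st.b st.json; python3 nxt.py -.2 1.5 8 0;cp st.json st.a; cp st.b st.json;python3 nxt.py 0 1.5 8 0
```

```text
t 26.95 s,x,z [95.8   6.16 80.39] F ey ex z [-6.07  0.34  3.65] sd [0.42 0.7  0.74] M [-0.114 -1.74   0.036] [0.143 0.178 0.036]
[[0.0013, 0.0008, 0.0], [0.0013, 0.0007, 0.0], [0.0013, 0.0008, 0.0], [0.0013, 0.0006, 0.0], [0.0014, 0.0007, 0.0], [0.0014, 0.0006, 0.0], [0.0013, 0.0006, 0.0], [0.0014, 0.0005, 0.0]] tip [110.2  15.2] n [-0.34  0.94] L 123.7578
[[0.0013, 0.0007, 0.0], [0.0013, 0.0007, 0.0], [0.0014, 0.0007, 0.0], [0.0013, 0.0007, 0.0], [0.0014, 0.0006, 0.0], [0.0013, 0.0006, 0.0], [0.0014, 0.0006, 0.0], [0.0014, 0.0006, 0.0]] tip [110.2  15.2] n [-0.34  0.94] L 123.7578
```

Emit:
{"fn": "play_rows", "kwargs": {
  "steps": [
    [[0.0013,0.0008,0,0,0,0,0.015],[0.0013,0.0007,0,0,0,0,0.015],[0.0013,0.0008,0,0,0,0,0.015],[0.0013,0.0006,0,0,0,0,0.015],[0.0014,0.0007,0,0,0,0,0.015],[0.0014,0.0006,0,0,0,0,0.015],[0.0013,0.0006,0,0,0,0,0.015],[0.0014,0.0005,0,0,0,0,0.015]]
  ]
}}

```text
time_s: 27.75
tool_pos: [0.5573, 0.0496, 0.0805]
tool_rot: [-179.8, 0.2, 117.6]
force: [3.8, -5.8, 2.9]
grip_width: 0.023
grasp_force: 40.0
```

```bash
python3 st.py; cp st.a st.json; python3 nxt.py -.2 1.5 7 0;cp st.json st.b; cp st.a st.json;python3 nxt.py .1 1.5 7 0
```

```text
t 27.95 s,x,z [106.64  12.22  80.47] F ey ex z [-5.82  1.39  2.68] sd [0.57 0.48 0.18] M [-0.547 -1.728  0.019] [0.08  0.165 0.014]
[[0.0015, 0.0005, 0.0], [0.0014, 0.0005, 0.0], [0.0015, 0.0003, 0.0], [0.0015, 0.0003, 0.0], [0.0014, 0.0003, 0.0], [0.0015, 0.0002, 0.0], [0.0015, 0.0001, 0.0]] tip [120.4  17.4] n [-0.07  1.  ] L 134.2578
[[0.0015, 0.0005, 0.0], [0.0015, 0.0003, 0.0], [0.0014, 0.0003, 0.0], [0.0015, 0.0002, 0.0], [0.0015, 0.0003, 0.0], [0.0015, 0.0002, 0.0], [0.0015, 0.0001, 0.0]] tip [120.4  17.4] n [-0.07  1.  ] L 134.2578
```

Emit:
{"fn": "play_rows", "kwargs": {
  "steps": [
    [[0.0015,0.0005,0,0,0,0,0.015],[0.0014,0.0005,0,0,0,0,0.015],[0.0015,0.0003,0,0,0,0,0.015],[0.0015,0.0003,0,0,0,0,0.015],[0.0014,0.0003,0,0,0,0,0.015],[0.0015,0.0002,0,0,0,0,0.015],[0.0015,0.0001,0,0,0,0,0.015]]
  ]
}}

```text
time_s: 28.65
tool_pos: [0.5552, 0.0608, 0.0806]
tool_rot: [-179.9, 0.2, 117.6]
force: [5.1, -3.2, 1.9]
grip_width: 0.0231
grasp_force: 40.0
```

```bash
python3 st.py; cp st.b st.json; for p in -.2 .1 .3; do cp st.b st.json; python3 nxt.py $p 1.5 7 0;cp st.json st.a$p; done
```

```text
t 28.85 s,x,z [117.72  15.48  80.6 ] F ey ex z [-4.46  3.16  1.58] sd [0.54 0.26 0.48] M [-1.086 -1.322  0.003] [0.035 0.142 0.007]
[[0.0015, 0.0001, 0.0], [0.0016, 0.0, 0.0], [0.0015, 0.0, 0.0], [0.0015, -0.0001, 0.0], [0.0015, -0.0001, 0.0], [0.0015, -0.0001, 0.0], [0.0015, -0.0002, 0.0]] tip [130.9  16.9] n [0.14 0.99] L 144.7578
[[0.0015, 0.0, 0.0], [0.0016, -0.0, 0.0], [0.0015, -0.0001, 0.0], [0.0014, -0.0002, 0.0], [0.0015, -0.0001, 0.0], [0.0015, -0.0001, 0.0], [0.0015, -0.0002, 0.0]] tip [130.9  16.9] n [0.14 0.99] L 144.7578
[[0.0016, -0.0, 0.0], [0.0015, -0.0001, 0.0], [0.0014, -0.0002, 0.0], [0.0015, -0.0002, 0.0], [0.0015, -0.0001, 0.0], [0.0015, -0.0001, 0.0], [0.0015, -0.0002, 0.0]] tip [130.9  16.9] n [0.14 0.99] L 144.7578
```

Emit:
{"fn": "play_rows", "kwargs": {
  "steps": [
    [[0.0015,0.0001,0.0001,0,0,0,0.015],[0.0016,0,0.0001,0,0,0,0.015],[0.0015,0,0,0,0,0,0.015],[0.0015,-0.0001,0,0,0,0,0.015],[0.0015,-0.0001,0,0,0,0,0.015],[0.0015,-0.0001,0,0,0,0,0.015],[0.0015,-0.0002,0,0,0,0,0.015]]
  ]
}}

```text
time_s: 29.55
tool_pos: [0.5502, 0.0711, 0.0806]
tool_rot: [180.0, 0.1, 117.6]
force: [5.8, -0.9, 0.5]
grip_width: 0.0232
grasp_force: 40.0
```

```bash
python3 st.py; cp st.a-.2 st.b; for p in -.2 .1 .3; do cp st.b st.json; python3 nxt.py $p 1.5 7 0;cp st.json st.a$p; done
```

```text
t 29.75 s,x,z [129.18  15.68  80.57] F ey ex z [-3.12  4.64  1.66] sd [0.52 0.05 0.69] M [-1.293 -0.915  0.011] [0.058 0.126 0.021]
[[0.0014, -0.0003, 0.0], [0.0015, -0.0002, 0.0], [0.0015, -0.0004, 0.0], [0.0015, -0.0003, 0.0], [0.0014, -0.0004, 0.0], [0.0014, -0.0005, 0.0], [0.0015, -0.0004, 0.0]] tip [141.1  14.4] n [0.33 0.94] L 155.2578
[[0.0014, -0.0003, 0.0], [0.0015, -0.0004, 0.0], [0.0014, -0.0004, 0.0], [0.0015, -0.0004, 0.0], [0.0014, -0.0004, 0.0], [0.0015, -0.0004, 0.0], [0.0014, -0.0005, 0.0]] tip [141.1  14.4] n [0.33 0.94] L 155.2578
[[0.0014, -0.0004, 0.0], [0.0015, -0.0004, 0.0], [0.0014, -0.0004, 0.0], [0.0014, -0.0005, 0.0], [0.0015, -0.0004, 0.0], [0.0014, -0.0004, 0.0], [0.0014, -0.0005, 0.0]] tip [141.1  14.4] n [0.33 0.94] L 155.2578
```

Emit:
{"fn": "play_rows", "kwargs": {
  "steps": [
    [[0.0014,-0.0003,0.0001,0,0,0,0.015],[0.0015,-0.0002,0.0001,0,0,0,0.015],[0.0015,-0.0004,0,0,0,0,0.015],[0.0015,-0.0003,0,0,0,0,0.015],[0.0014,-0.0004,0,0,0,0,0.015],[0.0014,-0.0005,0,0,0,0,0.015],[0.0015,-0.0004,0,0,0,0,0.015]]
  ]
}}

```text
time_s: 30.45
tool_pos: [0.5431, 0.0796, 0.0805]
tool_rot: [180.0, 0.1, 117.6]
force: [5.2, -0.6, 2.6]
grip_width: 0.0234
grasp_force: 40.0
```

```bash
python3 st.py; cp st.a-.2 st.b; for p in -.2 .1 .3; do cp st.b st.json; python3 nxt.py $p 1.5 7 0;cp st.json st.a$p; done
```

```text
t 30.65 s,x,z [139.88  13.23  80.49] F ey ex z [-2.4   3.65  3.06] sd [0.3  0.43 0.53] M [-1.175 -0.741 -0.004] [0.086 0.119 0.029]
[[0.0014, -0.0006, 0.0], [0.0014, -0.0005, 0.0], [0.0014, -0.0006, 0.0], [0.0013, -0.0006, 0.0], [0.0014, -0.0007, 0.0], [0.0013, -0.0006, 0.0], [0.0014, -0.0007, 0.0]] tip [150.6  10.2] n [0.47 0.88] L 165.7578
[[0.0014, -0.0006, 0.0], [0.0013, -0.0007, 0.0], [0.0014, -0.0006, 0.0], [0.0013, -0.0007, 0.0], [0.0014, -0.0006, 0.0], [0.0013, -0.0007, 0.0], [0.0013, -0.0007, 0.0]] tip [150.6  10.2] n [0.47 0.88] L 165.7578
[[0.0013, -0.0007, 0.0], [0.0014, -0.0006, 0.0], [0.0013, -0.0007, 0.0], [0.0013, -0.0008, 0.0], [0.0014, -0.0006, 0.0], [0.0013, -0.0007, 0.0], [0.0013, -0.0007, 0.0]] tip [150.6  10.2] n [0.47 0.88] L 165.7578
```

Normal ≈ 2.7 N, panel ≈ 3.9 N. I'll continue with press −0.2.

Emit:
{"fn": "play_rows", "kwargs": {
  "steps": [
    [[0.0014,-0.0006,0,0,0,0,0.015],[0.0014,-0.0005,0,0,0,0,0.015],[0.0014,-0.0006,0,0,0,0,0.015],[0.0013,-0.0006,0,0,0,0,0.015],[0.0014,-0.0007,0,0,0,0,0.015],[0.0013,-0.0006,0,0,0,0,0.015],[0.0014,-0.0007,0,0,0,0,0.015]]
  ]
}}

```text
time_s: 31.35
tool_pos: [0.5346, 0.0867, 0.0805]
tool_rot: [180.0, 0.0, 117.7]
force: [5.0, -0.7, 2.2]
grip_width: 0.0231
grasp_force: 40.0
```

```bash
python3 st.py; cp st.a-.2 st.b; for p in -.2 .1 .3; do cp st.b st.json; python3 nxt.py $p 1.5 8 0;cp st.json st.a$p; done; python3 -c "
import numpy as np;T=np.load('path.npz')['T'];print(T[-12:].round(2))"
```

```text
t 31.55 s,x,z [150.13   8.88  80.45] F ey ex z [-1.6   3.17  2.97] sd [0.97 0.65 0.4 ] M [-1.057 -0.495 -0.002] [0.098 0.165 0.04 ]
[[0.0013, -0.0007, 0.0], [0.0013, -0.0007, 0.0], [0.0013, -0.0008, 0.0], [0.0014, -0.0007, 0.0], [0.0013, -0.0006, 0.0], [0.0013, -0.0007, 0.0], [0.0014, -0.0007, 0.0], [0.0012, -0.0009, 0.0]] tip [161.1   4.4] n [0.62 0.78] L 177.7578
[[0.0013, -0.0008, 0.0], [0.0013, -0.0008, 0.0], [0.0012, -0.0008, 0.0], [0.0013, -0.0007, 0.0], [0.0014, -0.0007, 0.0], [0.0013, -0.0007, 0.0], [0.0013, -0.0007, 0.0], [0.0012, -0.0008, 0.0]] tip [161.1   4.4] n [0.62 0.78] L 177.7578
[[0.0012, -0.0008, 0.0], [0.0013, -0.0009, 0.0], [0.0013, -0.0008, 0.0], [0.0012, -0.0008, 0.0], [0.0014, -0.0007, 0.0], [0.0013, -0.0006, 0.0], [0.0013, -0.0008, 0.0], [0.0012, -0.0008, 0.0]] tip [161.1   4.4] n [0.62 0.78] L 177.7578
[[158.95   5.8 ]
 [159.5    5.49]
 [160.07   5.14]
 [160.66   4.75]
 [161.26   4.29]
 [161.87   3.76]
 [162.47   3.15]
 [163.07   2.45]
 [163.66   1.64]
 [164.23   0.72]
 [164.79  -0.33]
 [165.34  -1.52]]
```

Emit:
{"fn": "play_rows", "kwargs": {
  "steps": [
    [[0.0013,-0.0007,0,0,0,0,0.015],[0.0013,-0.0008,0,0,0,0,0.015],[0.0012,-0.0008,0,0,0,0,0.015],[0.0013,-0.0007,0,0,0,0,0.015],[0.0014,-0.0007,0,0,0,0,0.015],[0.0013,-0.0007,0,0,0,0,0.015],[0.0013,-0.0007,0,0,0,0,0.015]]
  ]
}}

```text
time_s: 32.25
tool_pos: [0.5256, 0.0927, 0.0805]
tool_rot: [180.0, 0.0, 117.7]
force: [4.6, 0.0, 2.8]
grip_width: 0.0236
grasp_force: 40.0
```

```bash
python3 st.py
```

```text
t 32.45 s,x,z [159.51   3.77  80.45] F ey ex z [-1.36  3.45  3.73] sd [0.58 0.54 0.57] M [-1.026 -0.481  0.019] [0.147 0.191 0.025]
```

Emit:
{"fn": "play_rows", "kwargs": {
  "steps": [
    [[0.0009,-0.0005,0,0,0,0,0.015],[0,0,0,0,0,0,0.015],[0,0,-0.001,0,0,0,0.015],[0,0.0003,-0.002,0,0,0,0.015],[0,0.0005,-0.005,0,0,0,0.015],[0,0.001,-0.012,0,0,0,0.015],[0,0,-0.016,0,0,0,0.015],[0,0,-0.016,0,0,0,0.015],[0,0,-0.01,0,0,0,0.015],[0,0,-0.005,0,0,0,0.015],[0,0,0,0,0,0,0.015],[0,0,0,0,0,0,0.015]]
  ]
}}

```text
time_s: 33.65
tool_pos: [0.5257, 0.094, 0.1469]
tool_rot: [-179.9, -0.0, 117.7]
force: [-0.5, -0.3, -2.3]
grip_width: 0.0235
grasp_force: 40.0
```

```bash
python3 st.py
python3 - <<'E'
from edge import *
c=read_camera('wrist')
p,R=pose();print('tip proj',proj(c,p-[0,0,.061],True),p)
s=save('scene','s7.png');d=s['frame'][200:300,275:385,::-1]
w=c['frame'][225:275,280:360,::-1]
a=cv2.resize(np.clip(d.astype(float)*1.3,0,255).astype('uint8'),(660,600)); 
b=cv2.resize(w,None,fx=1.7,fy=1.7,interpolation=cv2.INTER_CUBIC)
b=cv2.copyMakeBorder(b,0,600-b.shape[0],0,0,cv2.BORDER_CONSTANT);cv2.imwrite('pics/c7.png',np.hstack([a,b])[:,:800])
E
```

```text
t 33.85 s,x,z [160.23   4.68 146.73] F ey ex z [-0.39 -0.23 -0.8 ] sd [0.55 0.46 0.81] M [-0.053  0.002 -0.004] [0.024 0.04  0.059]
tip proj (np.float64(317.1163474166255), np.float64(253.65651352710734)) [0.52585288 0.0941229  0.14685025]
```

View pics/c7.png

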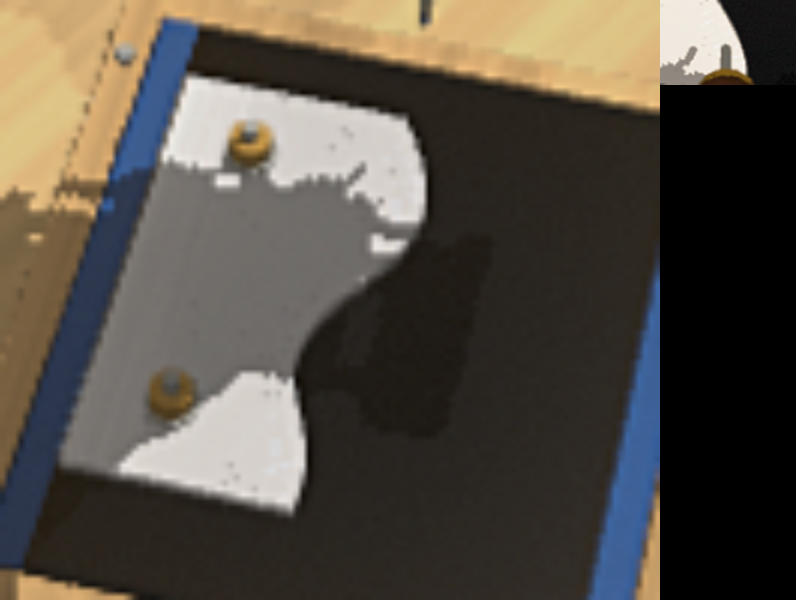

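Run:
```python
from plan import *
p,R=pose();print(R.as_euler('xyz',degrees=True));rows(p,R,[.4700,-.2941,.1465],117.68,12,.015,1)
```

```text
[-1.79954663e+02 -1.26652204e-02  1.17674008e+02]
[[-0.0063, -0.0045, 0.0, -0.0001, -0.0, -0.0, 0.015], [-0.0172, -0.0125, 0.0, -0.0001, -0.0, -0.0, 0.015], [-0.0262, -0.0189, 0.0001, -0.0001, -0.0, -0.0, 0.015], [-0.0327, -0.0237, 0.0001, -0.0001, -0.0, -0.0, 0.015], [-0.0372, -0.0269, 0.0, -0.0001, -0.0, -0.0, 0.015], [-0.0393, -0.0284, 0.0001, -0.0001, -0.0, -0.0, 0.015], [-0.0394, -0.0285, 0.0, -0.0001, -0.0, -0.0, 0.015], [-0.0371, -0.0269, 0.0001, -0.0001, -0.0, -0.0, 0.015], [-0.0328, -0.0237, 0.0, -0.0001, -0.0, -0.0, 0.015], [-0.0261, -0.0189, 0.0001, -0.0001, -0.0, -0.0, 0.015], [-0.0173, -0.0125, -0.0, -0.0001, -0.0, -0.0, 0.015], [-0.0062, -0.0045, 0.0, -0.0001, -0.0, -0.0, 0.015]]
```

Emit:
{"fn": "play_rows", "kwargs": {
  "steps": [
    [[-0.0063,-0.0045,0,0,0,0,0.015],[-0.0172,-0.0125,0,0,0,0,0.015],[-0.0262,-0.0189,0,0,0,0,0.015],[-0.0327,-0.0237,0,0,0,0,0.015],[-0.0372,-0.0269,0,0,0,0,0.015],[-0.0393,-0.0284,0,0,0,0,0.015],[-0.0394,-0.0285,0,0,0,0,0.015],[-0.0371,-0.0269,0,0,0,0,0.015],[-0.0328,-0.0237,0,0,0,0,0.015],[-0.0261,-0.0189,0,0,0,0,0.015],[-0.0173,-0.0125,0,0,0,0,0.015],[-0.0062,-0.0045,0,0,0,0,0.015]]
  ]
}}

```text
time_s: 35.15
tool_pos: [0.4686, -0.2975, 0.1474]
tool_rot: [-179.9, 0.0, 117.4]
force: [0.3, 0.3, -0.1]
grip_width: 0.0233
grasp_force: 40.0
```

Emit:
{"fn": "play_rows", "kwargs": {
  "steps": [
    [[0,0,0,0,0,0,0.015],[0,0,0,0,0,0,0.015],[0,0,0,0,0,0,0.015],[0,0,0,0,0,0,0.015]]
  ]
}}

```text
time_s: 35.55
tool_pos: [0.4708, -0.2926, 0.1475]
tool_rot: [180.0, -0.0, 117.8]
force: [0.3, 0.4, -0.6]
grip_width: 0.0234
grasp_force: 40.0
```

Run:
```python
from h import *
o=get_obs();print(o['time_s'],o['tool_pos'],o['tool_rot'],o['force'])
c=read_camera('side')
# check tip/hole alignment numerically via side & scene: projected hole and expected tip
S=read_camera('scene')
for n,cc in (('side',c),('scene',S)):
    print(n,'hole',proj(cc,[.4704,-.2931,.05]),'tip',proj(cc,[*o['tool_pos'][:2],o['tool_pos'][2]-.061]))
a=cv2.resize(c['frame'][270:345,340:430,::-1],(400,333),interpolation=cv2.INTER_CUBIC);b=cv2.resize(S['frame'][280:355,150:240,::-1],(400,333),interpolation=cv2.INTER_CUBIC)
cv2.imwrite('pics/c8.png',np.hstack([a,b]))
```

```text
35.55 [ 0.47078317 -0.29260017  0.14752378] [ 1.79977714e+02 -1.19614821e-02  1.17805488e+02] [ 0.27904068  0.35573362 -0.5617805 ]
side hole (np.float64(379.71146558252684), np.float64(329.4589773547717)) tip (np.float64(381.391717273219), np.float64(313.7702518574176))
scene hole (np.float64(188.83696419162249), np.float64(321.60636435574867)) tip (np.float64(184.74120820562672), np.float64(312.77921106670965))
```

View pics/c8.png

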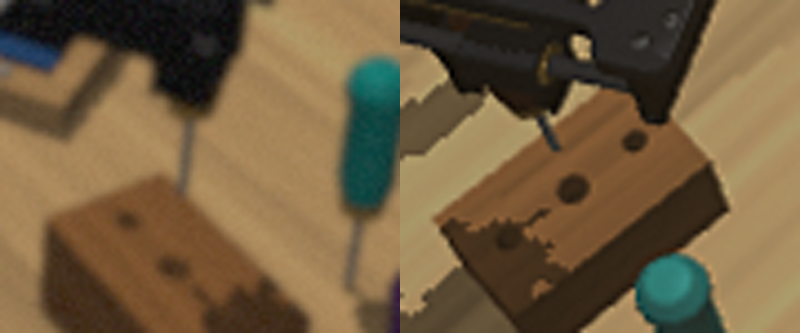

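Emit:
{"fn": "play_rows", "kwargs": {
  "steps": [
    [[-0.0005,-0.0007,0.002,0,0,0,0.015],[0,0,0.008,0,0,0,0.015],[0,0,0.01,0,0,0,0.015],[0,0,0.01,0,0,0,0.015],[0,0,0.008,0,0,0,0.015],[0,0,0.006,0,0,0,0.015],[0,0,0.004,0,0,0,0.015],[0,0,0,0,0,0,0.015],[0,0,0,0,0,0,0.015]]
  ]
}}

```text
time_s: 36.55
tool_pos: [0.4701, -0.2949, 0.0997]
tool_rot: [180.0, 0.0, 117.7]
force: [0.6, -0.0, -0.2]
grip_width: 0.0234
grasp_force: 40.0
```

```bash
python3 -c "
from cell import *
o=get_obs();print(o['time_s'],o['tool_pos'],o['tool_rot'],o['force'],o['wrist_torque'])"
```

```text
36.55 [ 0.47006857 -0.29490659  0.09967479] [1.79984529e+02 2.28444396e-02 1.17672855e+02] [ 0.57034028 -0.02992342 -0.21464425] [-0.00027386 -0.04630461 -0.0356122 ]
```

Emit:
{"fn": "play_rows", "kwargs": {
  "steps": [
    [[0.0006,0.0003,0.004,0,0,0,0.015],[0.0005,0.0003,0.007,0,0,0,0.015],[0,0,0.008,0,0,0,0.015],[0,0,0.006,0,0,0,0.015],[0,0,0.004,0,0,0,0.015],[0,0,0.002,0,0,0,0.015],[0,0,0.001,0,0,0,0.015],[0,0,0.0005,0,0,0,0.015],[0,0,0,0,0,0,0.015],[0,0,0,0,0,0,0.015]]
  ]
}}

```text
time_s: 37.55
tool_pos: [0.4701, -0.2936, 0.0672]
tool_rot: [180.0, 0.0, 117.7]
force: [0.3, 0.1, -0.4]
grip_width: 0.0231
grasp_force: 40.0
```

```bash
python3 st.py
```

```text
t 37.75 s,x,z [-157.11 -224.77   67.19] F ey ex z [ 0.03  0.05 -0.59] sd [0.46 0.29 0.24] M [-0.025  0.03  -0.016] [0.013 0.03  0.018]
```

Emit:
{"fn": "play_rows", "kwargs": {
  "steps": [
    [[0,0,0.0005,0,0,0,0.015],[0,0,0.0005,0,0,0,0.015],[0,0,0.0004,0,0,0,0.015],[0,0,0.0003,0,0,0,0.015],[0,0,0.0002,0,0,0,0.015],[0,0,0,0,0,0,0.015],[0,0,0,0,0,0,0.015]]
  ]
}}

```text
time_s: 38.45
tool_pos: [0.47, -0.2936, 0.066]
tool_rot: [180.0, 0.0, 117.7]
force: [-2.7, 2.4, 6.5]
grip_width: 0.0234
grasp_force: 40.0
```

```bash
python3 st.py
```

```text
t 38.65 s,x,z [-157.06 -224.83   66.02] F ey ex z [ 2.57 -1.34  6.79] sd [0.55 0.12 0.44] M [ 0.314  0.564 -0.012] [0.046 0.026 0.016]
```

Emit:
{"fn": "play_rows", "kwargs": {
  "steps": [
    [[0,0,-0.0003,0,0,0,0.024],[0,0,0,0,0,0,0.026],[0,0,0,0,0,0,0.035],[0,0,0,0,0,0,0.06],[0,0,0,0,0,0,0.06],[0,0,0,0,0,0,0.06],[0,0,0,0,0,0,0.06],[0,0,0,0,0,0,0.06]]
  ],
  "force": 10
}}

```text
time_s: 39.45
tool_pos: [0.4699, -0.2935, 0.0654]
tool_rot: [180.0, 0.0, 117.7]
force: [-0.2, 0.5, 0.2]
grip_width: 0.0581
grasp_force: 0.0
```

Emit:
{"fn": "play_rows", "kwargs": {
  "steps": [
    [[0,0,-0.004,0,0,0,0.06],[0,0,-0.008,0,0,0,0.06],[0,0,-0.014,0,0,0,0.06],[0,0,-0.02,0,0,0,0.06],[0,0,-0.025,0,0,0,0.06],[0,0,-0.025,0,0,0,0.06],[0,0,-0.015,0,0,0,0.06],[-0.01,0,-0.008,0,0,0,0.06],[-0.02,0,0,0,0,0,0.06],[-0.02,0,0,0,0,0,0.06],[-0.01,0,0,0,0,0,0.06],[0,0,0,0,0,0,0.06]]
  ]
}}

```text
time_s: 40.65
tool_pos: [0.4976, -0.3477, 0.1843]
tool_rot: [-180.0, 0.0, 117.6]
force: [0.3, 0.1, -0.9]
grip_width: 0.0597
grasp_force: 0.0
```

Run:
```python
from plan import *
o=get_obs();print(o['time_s'],o['tool_pos'],o['force'],o['grip_width'])
W=save('wrist','w9.png');S=read_camera('scene');D=read_camera('side')
out=[]
for c,n,P in [(S,'scene',(182,312)),(D,'side',(381,313))]:
    s=min(silhouettes(n,'scriber_grip'),key=lambda s:np.hypot((s['extent'][0]+s['extent'][2])/2-P[0],(s['extent'][1]+s['extent'][3])/2-P[1]))
    print(n,s['p'],s['extent']); 
p=get_obs()['tool_pos']
print('expected ball in wrist', proj(W,[.4704,-.2934,.11],True))
for s in silhouettes('wrist','scriber_grip'): print(s['p'],s['extent'])
```

```text
40.65 [ 0.4976439  -0.34771148  0.18430133] [ 0.27542435  0.11022389 -0.9305846 ] 0.059743034640049035
scene 0.47 [153.1, 260.8, 173.4, 274.0]
side 0.64 [376.9, 295.2, 390.3, 331.6]
expected ball in wrist (np.float64(318.63671432453117), np.float64(155.34772993597895))
0.84 [258.8, 251.4, 298.6, 323.2]
0.8 [186.9, 35.6, 245.4, 76.0]
0.67 [297.1, 131.0, 338.6, 178.2]
0.63 [396.7, 204.3, 452.4, 254.7]
```

```bash
python3 -c "
from cell import *
print(sign_off())"
```

```text
the job is handed in; nothing more can be done
None
```

I drew the outline heel to nose, put the scriber home upright in the middle hole, let go and handed in at about 41 s. No mark showed in the camera, so that the line was cut rests on force readings only: about 2.5–5.5 N on the panel, 1–4 N against the edge. I ran the first 27 mm twice because I judged the first pass had not touched the panel.

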